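# Clamp a model hull under a sprung hold-down flap

### The job

On the model maker's clamping jig, press the long yellow thumb rail down with one fingertip to swing the sprung hold-down flap up, and keep it held open while the other fingertip pushes the black hull along the bed, under the flap, until it is fully home against the end stop. Only then let the flap spring down onto the hull, and leave it clamped there. Push only: the hull must not be lifted, the flap must not rub on it on the way in, and nothing else on the bench may be disturbed.

Things in the scene. Friction and masses are not known exactly. Their poses are not given: they have to be found in the camera images.
- jig: Aluminium clamping jig, fixed. Sizes in mm. Bed 210 long (x) by 96 wide (y -46 to +50), top 10 above the bench. Origin on the bench under the bed's middle; +x along the bed to the end stop, +y to the thumb rail, z up. Two dark fences 6 high, inner faces at y -30 and +30, guide the hull. Hinge axis along x at y +42, 33 above the bench; its end lugs (40 high) at x -101 and +83.
- stop_face (a point): Middle of the near face of the end stop, a dark bar across the bed 16 high, at jig x +80, y 0, 18 above the bench. Home against it, the hull's origin is at jig x +45.
- hull: The work: black hull top, block 70 (x) by 56 (y) by 14 high, hatch ring 3 high and small brass guard 15 high on top. Origin: centre of its underside, 10 above the bench on the bed. It starts between the fences (2 mm play a side) at the bed's open end, its x along jig x to within 0.02 rad, origin at jig x -43 to -17. Push its rear face, 35 behind the origin. 40 to 90 g, slides freely.
- flap (a joint): See-saw of yellow flap and thumb rail on one hinge, rad. 0: shut by its spring, rubber lip 3 mm above the bed, so the hull cannot pass. Pressing the rail raises it, stop at 0.72. The flap covers jig x +27 to +77 and the 20 mm of the hull nearest the hinge. About 0.3: lip rests on the hull; over 0.4: clear of it; 0.5 to 0.6: well open. Holding takes about 9 N, pressing up to 20 N. Let go, it springs down.
- rail_mid (a point): Middle of the top of the thumb rail: yellow strip with black ribs, 166 long (jig x -89 to +77), 18 wide, along the jig's +y side; press it anywhere and slide along it. Shut: at jig y +72, 30 above the bench, sloping up outwards 0.55 rad. At joint 0.55: level, y +66, 15 above the bench, 5 above the bed, so a fingertip there is level with the hull's side.
- flap_lip (a point): Middle of the underside of the flap's rubber lip, at jig x +52, y about +11 shut, +6 open.
- jar_green: Small green paint jar with white cap, 34 diameter, 42 high, loose beside the jig; origin under its centre. Leave alone.
- jar_red: Small red paint jar with white cap, 34 diameter, 42 high, loose beside the jig; origin under its centre. Leave alone.
- glue: White glue bottle, grey cap, 32 diameter, 85 high, loose; origin under its centre. Leave alone.
- knife: Hobby knife lying flat, 130 long along its x, 9 thick; origin under its middle. Leave alone.
- tweezers: Steel tweezers lying flat, 130 long along their x, 12 wide, 8 high; origin under their middle. Leave alone.
- cup: White ceramic cup, 64 diameter, 75 high, loose; origin under its centre. Leave alone.
- sander: Cork sanding block 30 by 65 by 18 high, loose on the robot's side of the jig; origin under its centre. Leave alone.
There are look-alikes about, which are no part of the job. Of the things that look like the hull, the middle-sized one is meant.

How it is judged:
By the outcome, as a careful person would: the job done as asked, in the order asked, and still so for the second after the job is handed in, with the robot touching nothing.
It also fails if it takes over 40 s, if anything falls off the work surface, if the arm or the gripper's body presses on something with over 40 N, if the wrist force passes 120 N, or if a joint passes its speed limit or range.

### The arm

A 6-joint arm with a two-finger parallel gripper is mounted at the origin on the work surface. World frame = base frame: x ahead of the robot, y to its left, z up, the work surface at z = 0. Lengths are in m, angles in rad, forces in N, time in s.
With the tool pointing down it reaches from about 0.225 to 0.875 m from the base axis. Payload 3.4 kg.
Tool frame: the origin (TCP) lies between the finger pads; the fingertips stand 11 mm ahead of it and the grasp point (between the pads) lies 8 mm behind it (robot.finger_overhang is the distance from the TCP to the fingertips, in m); y points along the fingers, x is the direction in which the jaws open and shut, and the axes are right-handed (so a half turn about y gives the same grasp; the last joint's range is limited). The gripper opens to 85 mm and grips with 20 to 120 N. Pads are 22 mm wide; open, the fingers measure 114 mm over their backs; the gripper's body (76 mm by 85 mm) begins 54 mm behind the grasp point. The pads swing forward as they close: fully open they stand 13 mm farther back than shut.
Start: joints at [-1.274, 0.276, 1.505, -0, 1.361, -0.121], TCP at [0.233, -0.526, 0.209] pointing down, gripper open.
Joint ranges: [-2.89, 2.89], [-0.75, 2.08], [0.22, 2.7], [-1.18, 4.32], [0.11, 2.71], [-2.7, 2.7]. Speed limits (rad/s): [2.57, 2.57, 3.14, 3.14, 3.14, 3.14].

### API

Orientations are given as a rotation vector (axis times angle).
In Python, from bench import status, cams, sign_off, robot gives the robot as it stands.
- The arm moves only by the shell command python3 -m creep 'ROWS' [FORCE]. ROWS is JSON, a list of rows, each an object of numbers: "dx", "dy", "dz": the shift along the world's x, y, z in cm; "twist": the turn about the world's z in degrees; "gripper": the closure in counts, from 0 (fully open) to 255 (shut). A call has 1 to 20 rows; each row shifts and turns the commanded pose from where the row before left it; what a row does not reach is not made up. A row lasts 1/12 s, in which the tool goes at most 41.7 mm and 7.16 degrees, less where a joint would pass 70% of its speed; a pose out of reach is approached as far as the arm can. A call is refused whole if a number of a shift passes 4.17 or a number of a turn 7.16, either way. A call with a gripper value outside its range is refused whole. The fingers move at their own pace and stop on an object; FORCE is the grip in N (left out, the last holds). Time passes only in rows, so rows that do not move let the fingers close. It gives the time, the measured TCP pose, the force and the opening at its end, in the units of the state.
- status.get_obs(): the state, without advancing time (a new reading comes with each control period).
- cams.capture(name): name is "scene" or "top" or "wrist"; returns a dict with "pixels" (480x640x3 uint8, red, green, blue), "K" (3x3 intrinsics, pixels), "pose" (4x4, takes a point from camera to world coordinates); the wrist camera has in their place "hand_eye" (4x4, takes a point from camera to tool coordinates, whose origin is the TCP and whose axes are the tool frame's). Camera axes: x right, y down, z forward; pixel columns grow to the right and rows downward; lengths in m; the calibration is good to about 2 mm. A picture is of the moment at which its call begins: read the wrist's pose just before it. There is no depth.
- sign_off(): hands the job in, once; it reports no verdict.
The state is a dict: "time": time; "joint_positions": joint angles; "qd": joint speeds; "joint_torque": joint torques, N m; "tcp_pos": TCP position; "eef_rot": TCP orientation; "force": force on the tool from outside, world axes, zero at the start; "moment": the same for the moment, N m; "width": finger opening in m.
Only numpy, scipy, OpenCV 4.12 (cv2) and the standard library are available. Lean on these libraries where they do the work, as an engineer would, in place of code of your own. Each camera call takes 0.05 s, during which the arm holds its last target.

## Working session

There is one attempt and no reset: what is moved stays moved. The work goes in short steps, Python scripts to look and compute and a shell command to move; the robot and the scene stay as the last step left them, time stands still between calls to the robot, and variables do not carry over. Pictures are saved under pics/ and viewed, and the job is handed in when it is done.

```bash
ls; mkdir -p pics
python3 - <<'E'
from bench import status,cams,robot
import cv2
o=status.get_obs();print(o)
print([a for a in dir(robot) if a[0]!='_'])
for n in ("scene","top","wrist"):
    c=cams.capture(n);cv2.imwrite(f"pics/{n}0.png",c["pixels"][:,:,::-1]);print(n,c["K"],c.get("pose",c.get("hand_eye")))
E
```

```text
pics
{'time': 0.0, 'joint_positions': array([-1.27399316e+00,  2.76604687e-01,  1.50612289e+00, -2.70863773e-05,
        1.36071341e+00, -1.20961705e-01]), 'qd': array([ 1.38302247e-03,  1.10238445e-03,  3.31879585e-04,  3.61619068e-04,
       -7.48027372e-05,  5.76412843e-04]), 'joint_torque': array([-5.59650562e-04, -4.16779482e+01, -2.45801872e+01, -2.06338650e-04,
        1.10273532e-02, -5.41180754e-06]), 'tcp_pos': array([ 0.23312595, -0.52499707,  0.20783831]), 'eef_rot': array([-1.37716234,  0.89722718, -0.89487045]), 'force': array([ 0.40535796,  0.22519918, -0.09196776]), 'moment': array([ 0.0419556 ,  0.01048202, -0.00496404]), 'width': 0.08575644660417259}
['IKError', 'finger_overhang']
scene [[465.09125858   0.         325.84369812]
 [  0.         465.09125858 232.31936201]
 [  0.           0.           1.        ]] [[ 0.81591556  0.40020893 -0.41727043  0.84219732]
 [ 0.57789384 -0.58685148  0.56713671 -0.37228783]
 [-0.01790259 -0.70387367 -0.71009953  0.5313048 ]
 [ 0.          0.          0.          1.        ]]
top [[472.84972869   0.         316.19111355]
 [  0.         472.84972869 239.0545085 ]
 [  0.           0.           1.        ]] [[ 0.00344521 -0.98322047  0.18238872  0.40007365]
 [-0.99944613 -0.00942256 -0.03191616  0.05887542]
 [ 0.03309919 -0.18217774 -0.98270836  0.83950931]
 [ 0.          0.          0.          1.        ]]
wrist [[410.82915555   0.         315.42931848]
 [  0.         410.82915555 235.17175485]
 [  0.           0.           1.        ]] [[ 9.99999598e-01 -5.28655580e-05 -8.95230543e-04  1.79405216e-04]
 [ 8.42581285e-04 -2.86423362e-01  9.58102786e-01 -1.65030316e-01]
 [-3.07065581e-04 -9.58103155e-01 -2.86423203e-01  7.30556292e-02]
 [ 0.00000000e+00  0.00000000e+00  0.00000000e+00  1.00000000e+00]]
```

View pics/scene0.png

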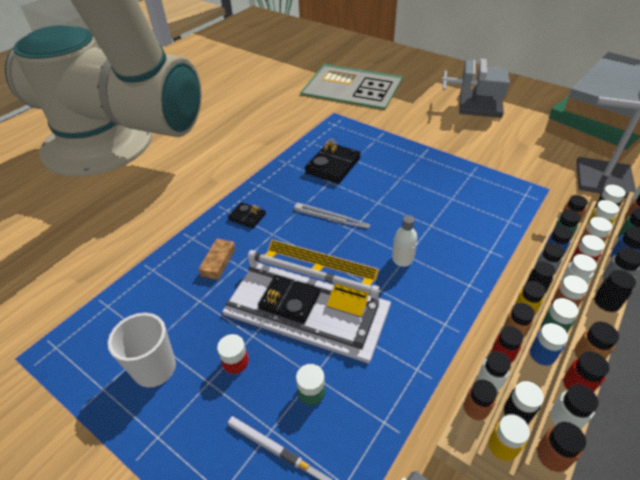

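View pics/top0.png

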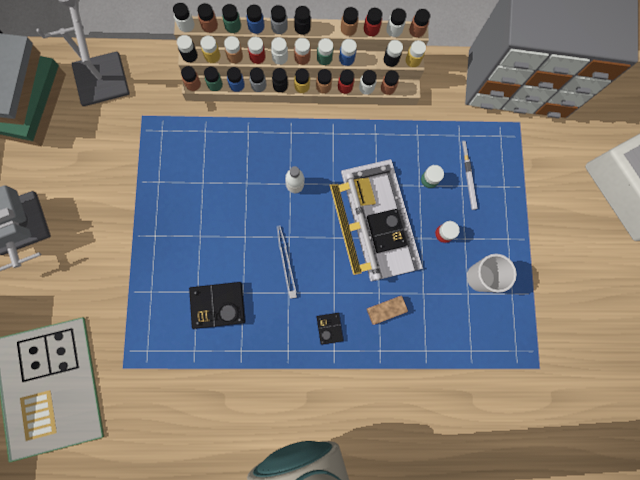

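View pics/wrist0.png

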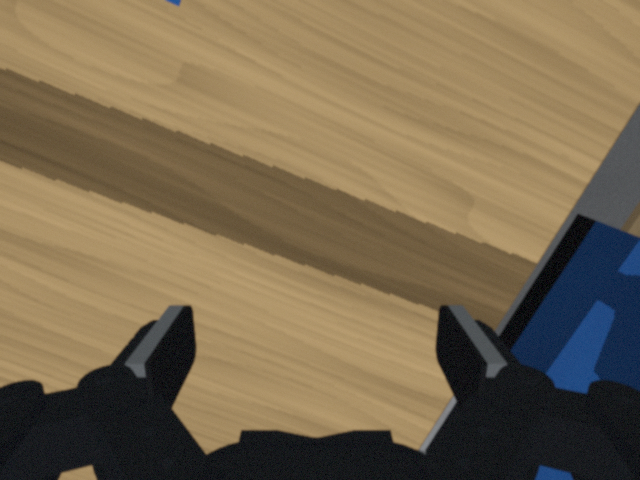

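The hull in the jig (top picture, about (388,230)) is the middle-sized of the three. The rail is on its left, and the flap and end stop are at the top. I'll zoom in to measure.

Run:
```python
import cv2
t=cv2.imread("pics/top0.png")[150:290,320:440];cv2.imwrite("pics/topz.png",cv2.resize(t,None,fx=4.2,fy=4.2,interpolation=cv2.INTER_CUBIC))
t=cv2.imread("pics/scene0.png")[230:365,215:400];cv2.imwrite("pics/scenez.png",cv2.resize(t,None,fx=4.2,fy=4.2,interpolation=cv2.INTER_CUBIC))
```

```text
(no output)
```

View pics/topz.png

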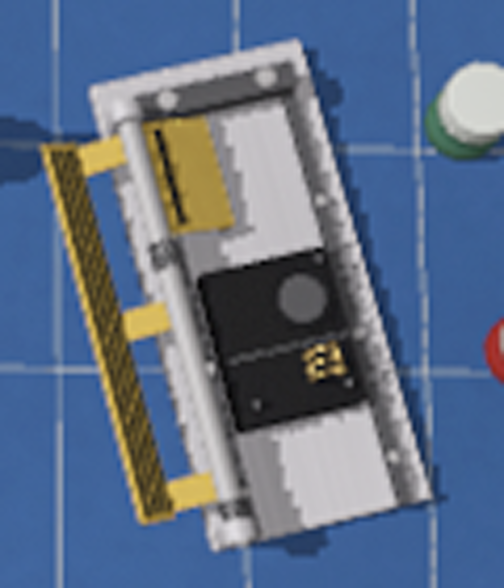

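View pics/scenez.png

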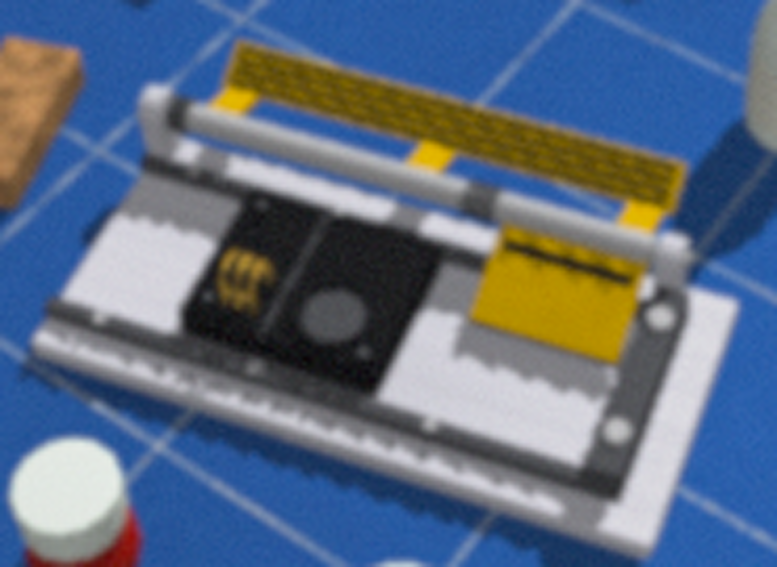

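```bash
cat > h.py <<'E'
import numpy as np,cv2
from bench import cams,status
C={n:cams.capture(n) for n in ("top","scene")}
def ray(n,p):
    c=C[n];d=c["pose"][:3,:3]@np.linalg.solve(c["K"],[p[0],p[1],1]);return c["pose"][:3,3],d
def plane(n,p,z):
    o,d=ray(n,p);return o+d*(z-o[2])/d[2]
def tri(a,b):
    o1,d1=ray("top",a);o2,d2=ray("scene",b)
    A=np.c_[d1,-d2];s=np.linalg.lstsq(A,o2-o1,rcond=None)[0]
    p,q=o1+d1*s[0],o2+d2*s[1];return (p+q)/2,np.linalg.norm(p-q)
T=lambda x,y:np.array([(x+.5)/4.2-.5+320,(y+.5)/4.2-.5+150])
S=lambda x,y:np.array([(x+.5)/4.2-.5+215,(y+.5)/4.2-.5+230])
def fit(J,W):
    J,W=np.array(J),np.array(W)
    a,b=J-J.mean(0),W-W.mean(0)
    th=np.arctan2((a[:,0]*b[:,1]-a[:,1]*b[:,0]).sum(),(a*b).sum())
    R=np.array([[np.cos(th),-np.sin(th)],[np.sin(th),np.cos(th)]])
    t=W.mean(0)-R@J.mean(0);return th,t,(W-(J@R.T+t))
E
python3 - <<'E'
from h import *
np.set_printoptions(precision=4,suppress=True)
cor={(.105,.05):T(92,92),(.105,-.046):T(298,42),(-.105,-.046):T(432,500),(-.105,.05):T(212,548)}
W=[plane("top",p,.01)[:2] for p in cor.values()]
print("top",*fit(list(cor),W))
cs={(.105,.05):S(738,303),(.105,-.046):S(648,545),(-.105,-.046):S(38,340)}
W=[plane("scene",p,.01)[:2] for p in cs.values()]
print("scene",*fit(list(cs),W))
for k in cs: print("tri",k,*tri(cor[k],cs[k]))
print("rail",*tri(T(45,147),S(687,165)),*tri(T(140,522),S(240,42)))
th,t,_=fit(list(cor),[plane("top",p,.01)[:2] for p in cor.values()])
R=np.array([[np.cos(th),-np.sin(th)],[np.sin(th),np.cos(th)]])
J=lambda w:(np.r_[R.T@(w[:2]-t),w[2]])
for a,b in(((200,280),(440,255)),((322,250),(372,385)),((368,398),(188,325)),((240,432),(248,200))):
    w,e=tri(T(*a),S(*b));print("hull",J(w),e,J(plane("top",T(*a),.024)),J(plane("scene",S(*b),.024)))
for a,b in (((45,147),(687,165)),((140,522),(240,42))):print(J(tri(T(*a),S(*b))[0]))
E
```

```text
top 0.24535119978211048 [ 0.5928 -0.087 ] [[-0.0019 -0.0012]
 [-0.0008  0.0007]
 [ 0.0002 -0.0002]
 [ 0.0025  0.0006]]
scene 0.2399282561271433 [ 0.5968 -0.0876] [[-0.0005 -0.0014]
 [-0.0015  0.0005]
 [ 0.002   0.0008]]
tri (0.105, 0.05) [ 0.6837 -0.0135  0.0052] 0.0035341117403220376
tri (0.105, -0.046) [ 0.7068 -0.1056  0.0066] 0.0014119141590797362
tri (-0.105, -0.046) [ 0.504  -0.1565  0.0068] 0.004180304273590933
rail [0.6498 0.0086 0.0313] 0.002484569611344648 [ 0.4899 -0.0308  0.0307] 0.00036783987727918887
hull [0.0103 0.0266 0.0152] 0.002288262868626749 [0.0076 0.0278 0.024 ] [0.0141 0.021  0.024 ]
hull [ 0.0102 -0.0282  0.0159] 0.0008616151731179948 [ 0.0082 -0.0263  0.024 ] [ 0.0131 -0.0329  0.024 ]
hull [-0.0554 -0.029   0.0162] 0.003787368252037522 [-0.0579 -0.028   0.024 ] [-0.0504 -0.0327  0.024 ]
hull [-0.0585  0.0264  0.0151] 0.0006516980227848106 [-0.0592  0.0283  0.024 ] [-0.0547  0.0199  0.024 ]
[0.0785 0.0789 0.0313]
[-0.0862  0.0796  0.0307]
```

Run:
```python
from h import *
from scipy.spatial.transform import Rotation as Ro
np.set_printoptions(precision=4,suppress=True)
o=status.get_obs();R=Ro.from_rotvec(o["eef_rot"]).as_matrix();print(R,o["tcp_pos"])
a=np.degrees(np.arctan2(R[1,0],R[0,0]));print("tool x az",a)
th=.243;r=np.array([[np.cos(th),-np.sin(th)],[np.sin(th),np.cos(th)]]);t=np.array([.594,-.087])
for q in ((-.077,.033),(-.012,.033)):
  print(t+r@q)
print("jig y az",90+np.degrees(th))
```

```text
[[ 0.4058 -0.0001  0.914 ]
 [-0.914   0.0004  0.4058]
 [-0.0004 -1.      0.    ]] [ 0.2333 -0.5254  0.2085]
tool x az -66.05974785968633
[ 0.5113 -0.0735]
[ 0.5744 -0.0579]
jig y az 103.92287442167901
```

```bash
python3 -m creep '[{"dx":1.5,"dy":2.5,"twist":-1,"gripper":100},{"dx":1.5,"dy":2.5,"twist":-1},{"dx":1.5,"dy":2.5,"twist":-1},{"dx":1.5,"dy":2.5,"twist":-1},{"dx":1.5,"dy":2.5,"twist":-1},{"dx":1.5,"dy":2.5,"twist":-1},{"dx":1.5,"dy":2.5,"twist":-1},{"dx":1.5,"dy":2.5,"twist":-1},{"dx":1.5,"dy":2.5,"twist":-1},{"dx":1.5,"dy":2.5,"twist":-1},{"dx":1.5,"dy":2.5},{"dx":1.5,"dy":2.5},{"dx":1.5,"dy":2.5},{"dx":1.5,"dy":2.5},{"dx":1.5,"dy":2.5},{"dx":1.5,"dy":2.5},{"dx":1.5,"dy":2.5},{"dx":1.5,"dy":2.5},{"dx":0.8,"dy":0.2},{}]'
python3 - <<'E'
from h import *
o=status.get_obs();print(o)
c=cams.capture("wrist");cv2.imwrite("pics/w1.png",c["pixels"][:,:,::-1])
E
```

```text
{'time': 0.45, 'joint_positions': array([-1.27399438e+00,  2.75991368e-01,  1.50501398e+00, -1.28113071e-05,
        1.36073436e+00, -1.20988775e-01]), 'qd': array([-0.00039223, -0.00218086, -0.00122761,  0.00033851,  0.0001597 ,
        0.00067644]), 'joint_torque': array([-1.98913738e-03, -4.16210639e+01, -2.45813584e+01, -5.95588244e-05,
        2.27658864e-03,  2.19746155e-07]), 'tcp_pos': array([ 0.2332886 , -0.5255128 ,  0.20863036]), 'eef_rot': array([-1.37827714,  0.8962723 , -0.89607377]), 'force': array([0.31021159, 0.86384534, 0.44485761]), 'moment': array([-0.01676599,  0.04610849, -0.01684272]), 'width': 0.08487324058258064}validation failed for argument at $[0]...
```

View pics/w1.png

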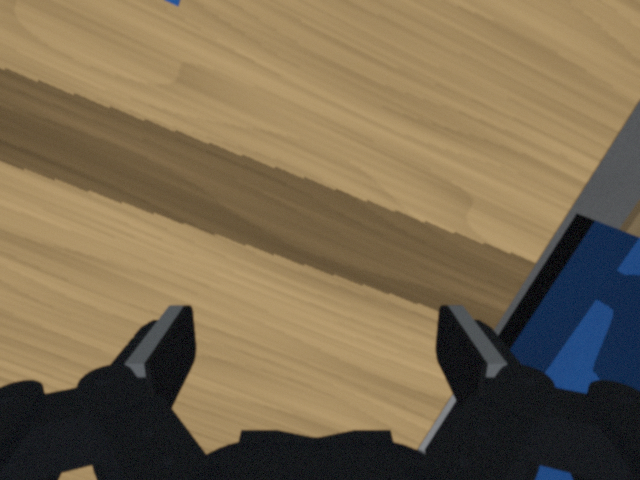

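The call was refused and nothing moved. It probably wants every key in each row.

```bash
python3 -m creep '[{"dx":1.5,"dy":2.5,"dz":0,"twist":-1,"gripper":100},{"dx":1.5,"dy":2.5,"dz":0,"twist":-1,"gripper":100},{"dx":1.5,"dy":2.5,"dz":0,"twist":-1,"gripper":100},{"dx":1.5,"dy":2.5,"dz":0,"twist":-1,"gripper":100},{"dx":1.5,"dy":2.5,"dz":0,"twist":-1,"gripper":100},{"dx":1.5,"dy":2.5,"dz":0,"twist":-1,"gripper":100},{"dx":1.5,"dy":2.5,"dz":0,"twist":-1,"gripper":100},{"dx":1.5,"dy":2.5,"dz":0,"twist":-1,"gripper":100},{"dx":1.5,"dy":2.5,"dz":0,"twist":-1,"gripper":100},{"dx":1.5,"dy":2.5,"dz":0,"twist":-1,"gripper":100},{"dx":1.5,"dy":2.5,"dz":0,"twist":0,"gripper":100},{"dx":1.5,"dy":2.5,"dz":0,"twist":0,"gripper":100},{"dx":1.5,"dy":2.5,"dz":0,"twist":0,"gripper":100},{"dx":1.5,"dy":2.5,"dz":0,"twist":0,"gripper":100},{"dx":1.5,"dy":2.5,"dz":0,"twist":0,"gripper":100},{"dx":1.5,"dy":2.5,"dz":0,"twist":0,"gripper":100},{"dx":1.5,"dy":2.5,"dz":0,"twist":0,"gripper":100},{"dx":1.5,"dy":2.5,"dz":0,"twist":0,"gripper":100},{"dx":0.8,"dy":0.2,"dz":0,"twist":0,"gripper":100},{"dx":0,"dy":0,"dz":0,"twist":0,"gripper":100}]'
python3 - <<'E'
from h import *
o=status.get_obs();print(o)
c=cams.capture("wrist");cv2.imwrite("pics/w2.png",c["pixels"][:,:,::-1])
E
```

```text
time: 2.17
tcp_pos: [0.5129, -0.0725, 0.2087]
eef_rot: [-1.315, 1.025, -1.027]
force: [0.1, -1.1, -0.6]
width: 0.0517
{'time': 2.2667, 'joint_positions': array([-2.77953755e-01,  1.87978911e-01,  1.62531908e+00, -1.10646155e-03,
        1.32900071e+00,  1.04933146e+00]), 'qd': array([-0.0222876 , -0.01173046,  0.01233157,  0.00109775,  0.00322844,
        0.00188829]), 'joint_torque': array([ 7.21517242e-01, -3.57397485e+01, -2.45963681e+01,  7.58153200e-02,
       -6.89787813e-02,  3.80293670e-03]), 'tcp_pos': array([ 0.51096572, -0.07406154,  0.20855525]), 'eef_rot': array([-1.31600017,  1.02816191, -1.02774452]), 'force': array([-0.08641303, -0.62552976,  0.08247086]), 'moment': array([ 0.00707659, -0.02476354,  0.06063345]), 'width': 0.05232539616117478}
```

View pics/w2.png

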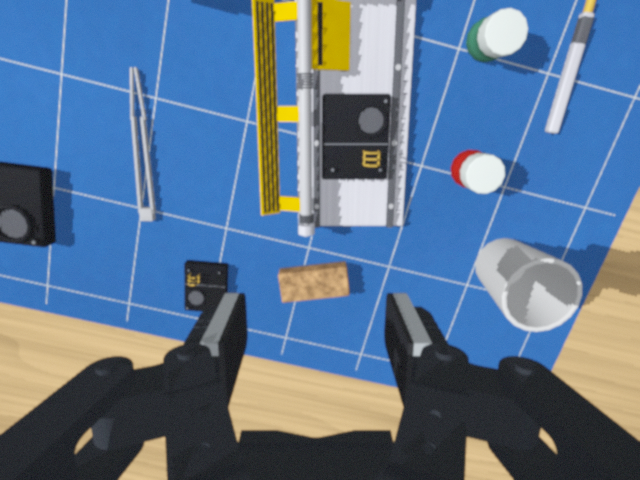

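Run:
```python
import cv2
t=cv2.imread("pics/w2.png")[0:245,235:425];cv2.imwrite("pics/w2z.png",cv2.resize(t,None,fx=2.4*1.0,fy=2.4,interpolation=cv2.INTER_CUBIC))
t=cv2.imread("pics/w2.png")[140:240,240:420];cv2.imwrite("pics/w2y.png",cv2.resize(t,None,fx=4.4,fy=4.4,interpolation=cv2.INTER_CUBIC))
```

```text
(no output)
```

View pics/w2z.png

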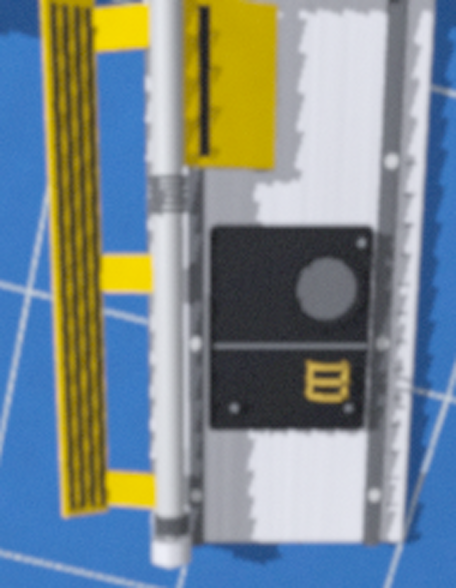

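View pics/w2y.png

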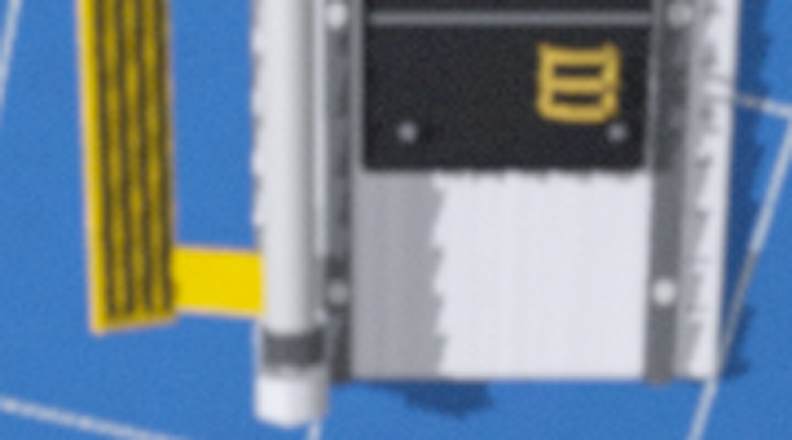

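```bash
cat >> h.py <<'E'
from scipy.spatial.transform import Rotation as Ro
def wplane(pos,rot,p,z):
    K=np.array([[410.82915555,0,315.42931848],[0,410.82915555,235.17175485],[0,0,1]])
    H=np.array([[1,-5.3e-5,-8.95e-4,1.794e-4],[8.43e-4,-.286423,.958103,-.16503],[-3.07e-4,-.958103,-.286423,.0730556],[0,0,0,1]])
    R=Ro.from_rotvec(rot).as_matrix()
    o=R@H[:3,3]+pos;d=R@H[:3,:3]@np.linalg.solve(K,[p[0],p[1],1])
    return o+d*(z-o[2])/d[2]
E
python3 - <<'E'
from h import *
np.set_printoptions(precision=4,suppress=True)
pos=np.array([.51097,-.07406,.20856]);rot=np.array([-1.31600017,1.02816191,-1.02774452])
Rm=Ro.from_rotvec(rot).as_matrix();print(np.degrees(np.arctan2(Rm[1,2],Rm[0,2])))
th=.243;r=np.array([[np.cos(th),-np.sin(th)],[np.sin(th),np.cos(th)]]);t=np.array([.594,-.087])
Y=lambda x,y:((x+.5)/4.4-.5+240,(y+.5)/4.4-.5+140)
Z=lambda x,y:((x+.5)/2.4-.5+235,(y+.5)/2.4-.5)
for n,p,z in (("bed rear R (-105,-46)",Y(718,378),.01),("bed R far ( ,-46)",Z(433,20),.01),("bed rear mid -105",Y(500,378),.01),("hull rear L",Y(364,170),.024),("hull rear R",Y(646,170),.024),("hull front L",Z(211,227),.024),("hull fr R",Z(373,227),.024),
 ("rail out (-89,80)",Y(93,331),.0347),("rail in (-89,64)",Y(176,322),.0253),("lug end(-101..,42)z.033",Y(292,425),.033),
 ("fence L 30",Y(352,300),.013),("fence R -30",Y(648,300),.013),("flap end R(27,~9)",Z(273,168),.015)):
    w=wplane(pos,rot,p,z);print(n,w,r.T@(w[:2]-t))
E
```

```text
13.96734114942262
bed rear R (-105,-46) [ 0.5044 -0.1582  0.01  ] [-0.1041 -0.0476]
bed R far ( ,-46) [ 0.6775 -0.114   0.01  ] [ 0.0746 -0.0463]
bed rear mid -105 [ 0.4935 -0.1141  0.01  ] [-0.1041 -0.0021]
hull rear L [ 0.5308 -0.0752  0.024 ] [-0.0585  0.0267]
hull rear R [ 0.544  -0.1282  0.024 ] [-0.0584 -0.028 ]
hull front L [ 0.5966 -0.0587  0.024 ] [0.0093 0.0268]
hull fr R [ 0.6097 -0.1115  0.024 ] [ 0.0093 -0.0275]
rail out (-89,80) [ 0.4896 -0.0315  0.0347] [-0.088  0.079]
rail in (-89,64) [ 0.4928 -0.0464  0.0253] [-0.0884  0.0637]
lug end(-101..,42)z.033 [ 0.48   -0.0733  0.033 ] [-0.1074  0.0407]
fence L 30 [ 0.5028 -0.0799  0.013 ] [-0.0868  0.0288]
fence R -30 [ 0.5174 -0.1386  0.013 ] [-0.0867 -0.0316]
flap end R(27,~9) [ 0.6204 -0.0745  0.015 ] [0.0286 0.0058]
```

Run:
```python
import cv2
t=cv2.imread("pics/w2.png")[270:440,150:470];cv2.imwrite("pics/w2f.png",cv2.convertScaleAbs(cv2.resize(t,None,fx=2.5,fy=2.5,interpolation=cv2.INTER_CUBIC),alpha=1.5,beta=20))
```

```text
(no output)
```

View pics/w2f.png

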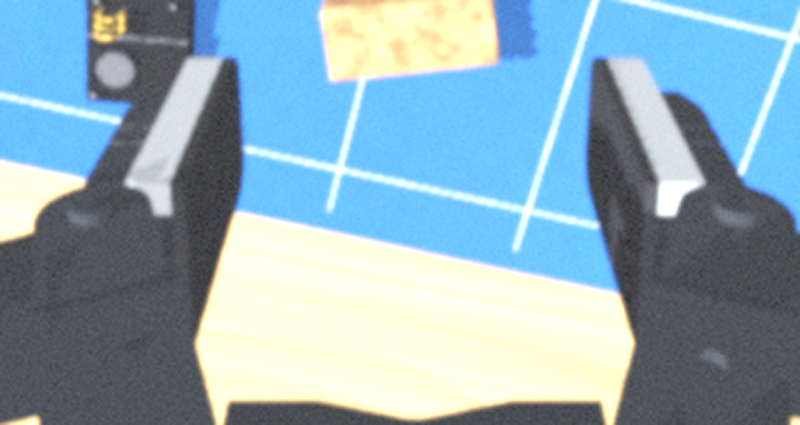

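Run:
```python
from h import *
for n in C:
    cv2.imwrite(f"pics/{n}1.png",C[n]["pixels"][:,:,::-1])
o=status.get_obs();print(o["tcp_pos"],o["width"])
for s in (-.03,0,.011):
  R=Ro.from_rotvec(o["eef_rot"]).as_matrix()
  for xx in(-.026,.026):
    p=o["tcp_pos"]+R@[xx,s,0]
    for n in C:
        c=C[n];q=c["pose"][:3,:3].T@(p-c["pose"][:3,3]);q=c["K"]@q;print(s,xx,n,(q[:2]/q[2]).round(1))
```

```text
[ 0.51072828 -0.07451909  0.20880459] 0.05205081367774967
-0.03 -0.026 top [384.5 245.1]
-0.03 -0.026 scene [252.7 128.4]
-0.03 0.026 top [422.8 236. ]
-0.03 0.026 scene [230.  153.7]
0 -0.026 top [380.7 248.8]
0 -0.026 scene [256.  150.2]
0 0.026 top [417.2 240.1]
0 0.026 scene [234.4 175.8]
0.011 -0.026 top [379.3 250.1]
0.011 -0.026 scene [257.1 157.7]
0.011 0.026 top [415.3 241.6]
0.011 0.026 scene [235.9 183.5]
```

View pics/scene1.png

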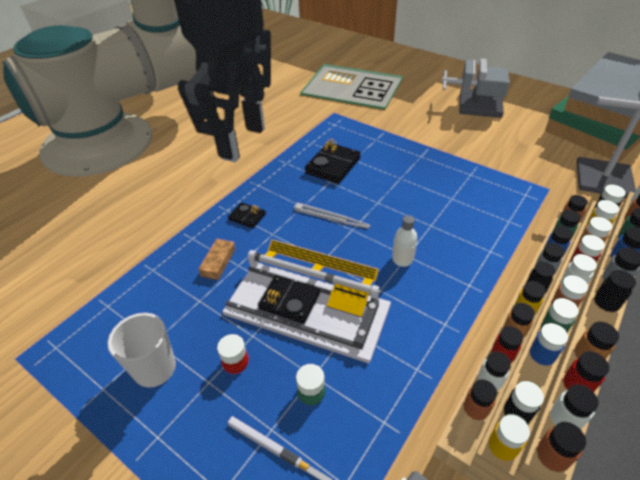

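View pics/top1.png

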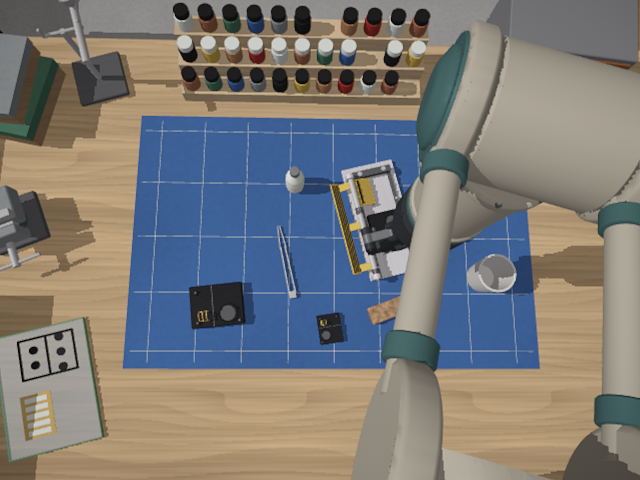

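```bash
python3 -c "
from bench import robot;print(robot.finger_overhang)"
python3 -m creep '[{"dx":-0.2,"dy":0.1,"dz":-1.6,"twist":0,"gripper":82},{"dx":0,"dy":0,"dz":-1.6,"twist":0,"gripper":82},{"dx":0,"dy":0,"dz":-1.6,"twist":0,"gripper":82},{"dx":0,"dy":0,"dz":-1.6,"twist":0,"gripper":82},{"dx":0,"dy":0,"dz":-1.6,"twist":0,"gripper":82},{"dx":0,"dy":0,"dz":-1.6,"twist":0,"gripper":82},{"dx":0,"dy":0,"dz":-1.6,"twist":0,"gripper":82},{"dx":0,"dy":0,"dz":-1.6,"twist":0,"gripper":82},{"dx":0,"dy":0,"dz":0,"twist":0,"gripper":82},{"dx":0,"dy":0,"dz":0,"twist":0,"gripper":82}]'
python3 - <<'E'
from h import *
o=status.get_obs();print(o["time"],o["tcp_pos"],o["eef_rot"],o["width"],o["force"])
c=cams.capture("wrist");cv2.imwrite("pics/w3.png",c["pixels"][:,:,::-1])
cv2.imwrite("pics/s3.png",cv2.resize(C["scene"]["pixels"][130:380,190:430,::-1],None,fx=2.4,fy=2.4,interpolation=cv2.INTER_CUBIC))
E
```

```text
0.011
time: 3.35
tcp_pos: [0.5085, -0.0729, 0.0804]
eef_rot: [-1.315, 1.03, -1.028]
force: [-0.5, -0.4, 0.6]
width: 0.0577
3.45 [ 0.50998605 -0.07311891  0.0816804 ] [-1.31367402  1.0271375  -1.02989716] 0.05785933667582832 [ 0.48310714  0.39684743 -0.29934363]
```

View pics/w3.png

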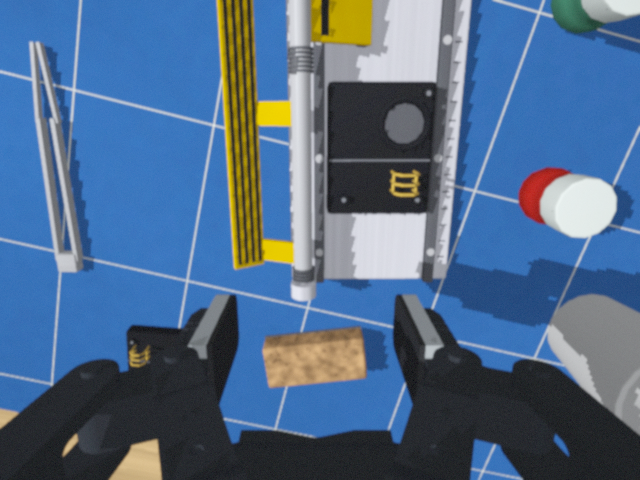

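View pics/s3.png

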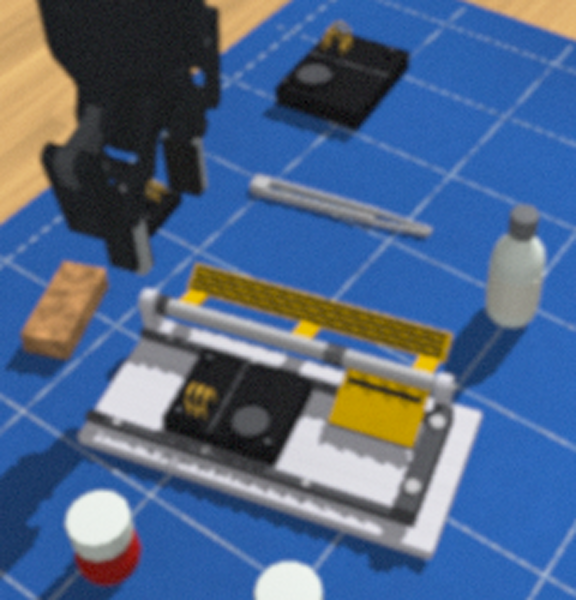

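```bash
cat >> h.py <<'E'
def wray(pos,rot,p):
    a=wplane(pos,rot,p,.3);b=wplane(pos,rot,p,.0);return a,(b-a)/np.linalg.norm(b-a)
def mid(o1,d1,o2,d2):
    s=np.linalg.lstsq(np.c_[d1,-d2],o2-o1,rcond=None)[0];p,q=o1+d1*s[0],o2+d2*s[1];return (p+q)/2,np.linalg.norm(p-q)
TH=.245;RJ=np.array([[np.cos(TH),-np.sin(TH)],[np.sin(TH),np.cos(TH)]]);TJ=np.array([.595,-.0877])
def jig(w): return np.r_[RJ.T@(w[:2]-TJ),w[2]].round(4)
E
python3 - <<'E'
from h import *
pos=np.array([.50999,-.07312,.08168]);rot=np.array([-1.31367,1.02714,-1.0299])
V=lambda x,y:(190+(x+.5)/2.4-.5,130+(y+.5)/2.4-.5)
print("tcp",jig(pos))
for w,s in (((397,296),(124,270)),((416,296),(148,270)),((235,296),(190,192)),((217,296),(204,188))):
    m,e=mid(*wray(pos,rot,w),*ray("scene",V(*s)));print(w,jig(m),e)
    R=Ro.from_rotvec(rot).as_matrix();print("  tool",(R.T@(m-pos)).round(4))
E
```

```text
tcp [-0.0789  0.0348  0.0817]
(397, 296) [-0.0794  0.0023  0.1023] 0.010647480687858604
  tool [ 0.0325 -0.0206 -0.0003]
(416, 296) [-0.0678 -0.0008  0.1134] 0.0010938378572243695
  tool [ 0.0356 -0.0317  0.0113]
(235, 296) [-0.0728  0.064   0.1092] 0.00492923710530704
  tool [-0.0292 -0.0276  0.0061]
(217, 296) [-0.0702  0.0709  0.1087] 0.0003412644139326354
  tool [-0.0361 -0.027   0.0087]
```

```bash
python3 -m creep '[{"dx":-0.1,"dy":0,"dz":-1.3,"twist":0,"gripper":82},{"dx":0,"dy":0,"dz":-1.3,"twist":0,"gripper":82},{"dx":0,"dy":0,"dz":0,"twist":0,"gripper":82},{"dx":0,"dy":0,"dz":0,"twist":0,"gripper":82}]'
python3 - <<'E'
from h import *
o=status.get_obs();print(o["time"],o["tcp_pos"],o["eef_rot"],jig(o["tcp_pos"]),o["force"])
c=cams.capture("wrist");cv2.imwrite("pics/w4.png",c["pixels"][:,:,::-1])
cv2.imwrite("pics/s4.png",cv2.resize(C["scene"]["pixels"][130:380,190:430,::-1],None,fx=2.4,fy=2.4,interpolation=cv2.INTER_CUBIC))
E
```

```text
time: 3.93
tcp_pos: [0.5081, -0.0725, 0.0549]
eef_rot: [-1.315, 1.028, -1.028]
force: [-1.2, 0.2, 0.2]
width: 0.0579
4.0333 [ 0.50904856 -0.07275387  0.05561468] [-1.31394578  1.02670231 -1.02934305] [-0.0798  0.0353  0.0556] [ 0.08439053  0.3932704  -0.06107294]
```

View pics/w4.png

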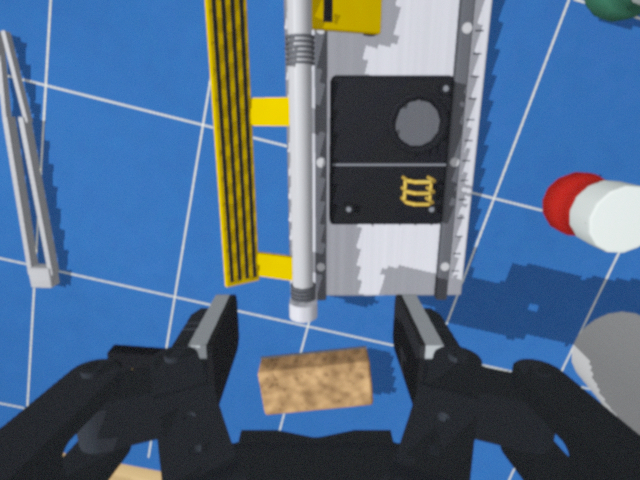

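View pics/s4.png

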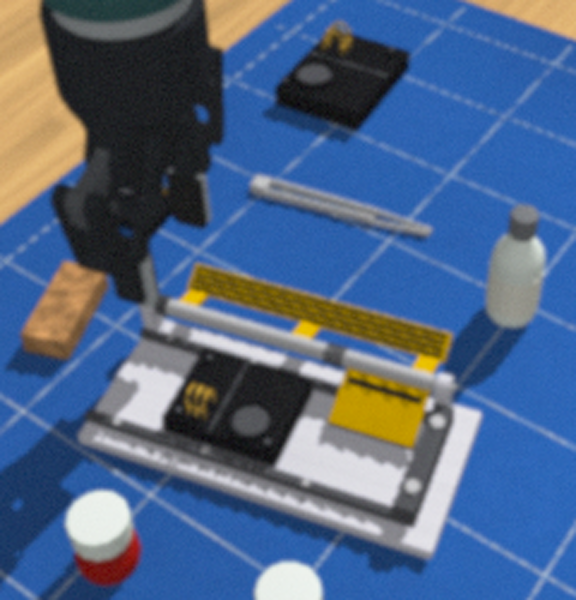

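```bash
python3 -m creep '[{"dx":0,"dy":0,"dz":-0.5,"twist":0,"gripper":82},{"dx":0,"dy":0,"dz":-0.5,"twist":0,"gripper":82},{"dx":0,"dy":0,"dz":0,"twist":0,"gripper":82}]'
python3 -m creep '[{"dx":0,"dy":0,"dz":-0.4,"twist":0,"gripper":82},{"dx":0,"dy":0,"dz":0,"twist":0,"gripper":82}]'
python3 -m creep '[{"dx":0,"dy":0,"dz":-0.4,"twist":0,"gripper":82},{"dx":0,"dy":0,"dz":0,"twist":0,"gripper":82}]'
```

```text
time: 4.33
tcp_pos: [0.5076, -0.0724, 0.0439]
eef_rot: [-1.315, 1.029, -1.027]
force: [0.4, 0.8, -0.2]
width: 0.0581
time: 4.5
tcp_pos: [0.5078, -0.0724, 0.04]
eef_rot: [-1.315, 1.029, -1.027]
force: [-0.4, -0.4, 0.7]
width: 0.0579
time: 4.67
tcp_pos: [0.5079, -0.0725, 0.0361]
eef_rot: [-1.315, 1.029, -1.027]
force: [0.4, 0.2, -0.3]
width: 0.0577
```

```bash
python3 -m creep '[{"dx":0,"dy":0,"dz":-0.4,"twist":0,"gripper":82},{"dx":0,"dy":0,"dz":0,"twist":0,"gripper":82}]'
python3 -m creep '[{"dx":0,"dy":0,"dz":-0.4,"twist":0,"gripper":82},{"dx":0,"dy":0,"dz":0,"twist":0,"gripper":82}]'
python3 - <<'E'
from h import *
o=status.get_obs();print(o["time"],o["tcp_pos"],o["eef_rot"],jig(o["tcp_pos"]),o["force"])
c=cams.capture("wrist");cv2.imwrite("pics/w5.png",c["pixels"][:,:,::-1])
cv2.imwrite("pics/s5.png",cv2.resize(C["scene"]["pixels"][180:380,190:400,::-1],None,fx=3,fy=3,interpolation=cv2.INTER_CUBIC))
E
```

```text
time: 4.83
tcp_pos: [0.5079, -0.0725, 0.0321]
eef_rot: [-1.315, 1.029, -1.028]
force: [-0.2, 0.7, -0.3]
width: 0.0582
time: 5.0
tcp_pos: [0.5079, -0.0725, 0.0281]
eef_rot: [-1.315, 1.029, -1.027]
force: [0.4, -0.6, -1.0]
width: 0.058
5.1 [ 0.50821206 -0.07255085  0.02855076] [-1.31472372  1.02834838 -1.02796628] [-0.0805  0.0357  0.0286] [ 0.4157937   0.35247017 -0.12748914]
```

View pics/w5.png

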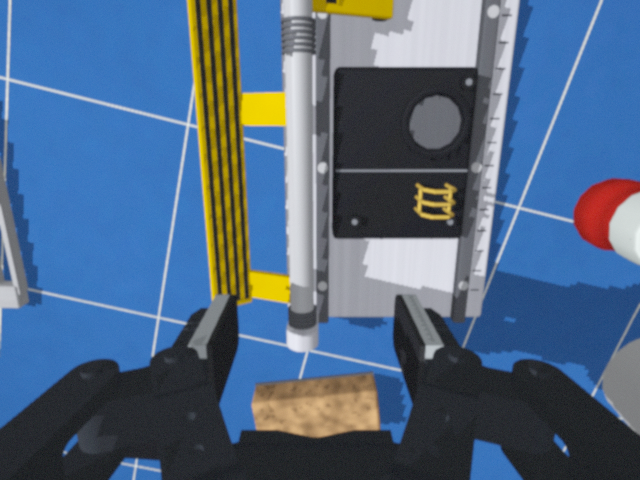

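View pics/s5.png

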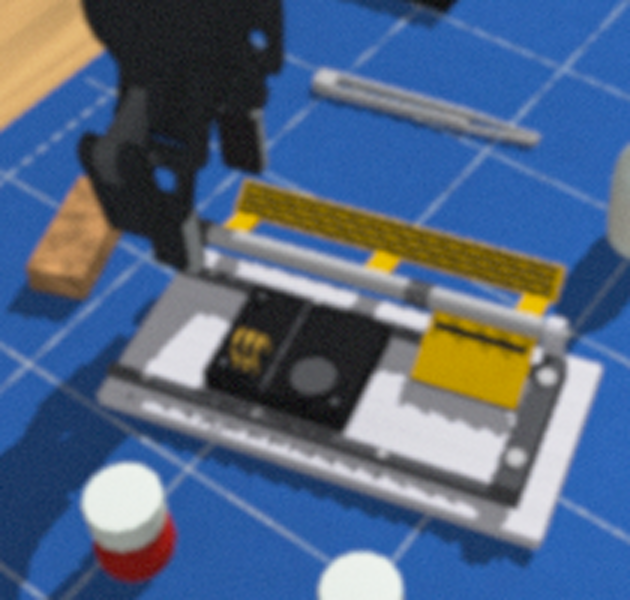

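```bash
python3 -m creep '[{"dx":0,"dy":0,"dz":-0.6,"twist":0,"gripper":82},{"dx":0,"dy":0,"dz":-0.6,"twist":0,"gripper":82},{"dx":0,"dy":0,"dz":0,"twist":0,"gripper":82}]'
python3 -m creep '[{"dx":0,"dy":0,"dz":-0.3,"twist":0,"gripper":82},{"dx":0,"dy":0,"dz":0,"twist":0,"gripper":82}]'
python3 -m creep '[{"dx":0,"dy":0,"dz":-0.3,"twist":0,"gripper":82},{"dx":0,"dy":0,"dz":0,"twist":0,"gripper":82}]'
python3 - <<'E'
from h import *
o=status.get_obs();print(o["time"],o["tcp_pos"],o["eef_rot"],jig(o["tcp_pos"]),o["force"])
c=cams.capture("wrist");cv2.imwrite("pics/w6.png",c["pixels"][:,:,::-1])
cv2.imwrite("pics/s6.png",cv2.resize(C["scene"]["pixels"][180:380,190:400,::-1],None,fx=3,fy=3,interpolation=cv2.INTER_CUBIC))
E
```

```text
time: 5.4
tcp_pos: [0.5073, -0.0723, 0.0155]
eef_rot: [-1.315, 1.03, -1.027]
force: [-0.1, 0.3, 0.6]
width: 0.058
time: 5.57
tcp_pos: [0.5079, -0.0725, 0.0131]
eef_rot: [-1.315, 1.029, -1.027]
force: [-0.2, -0.2, 0.2]
width: 0.0579
time: 5.73
tcp_pos: [0.5081, -0.0725, 0.0103]
eef_rot: [-1.315, 1.029, -1.028]
force: [0.2, 0.2, -1.2]
width: 0.058
5.8333 [ 0.5082434  -0.0725665   0.01065327] [-1.3146424   1.02824928 -1.02807007] [-0.0805  0.0357  0.0107] [-1.14437235  0.57517856  0.57279004]
```

View pics/w6.png

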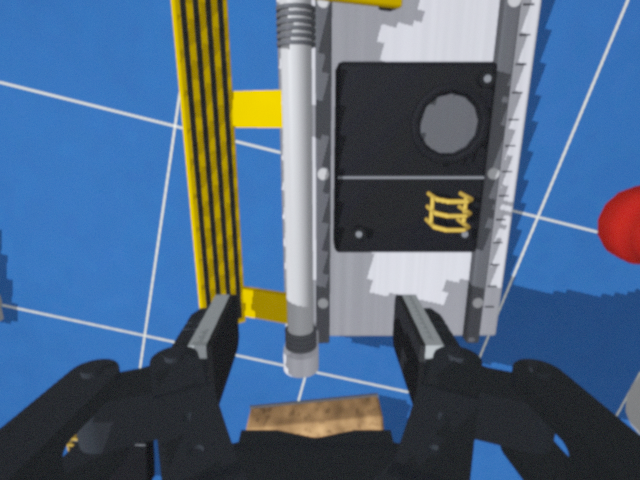

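View pics/s6.png

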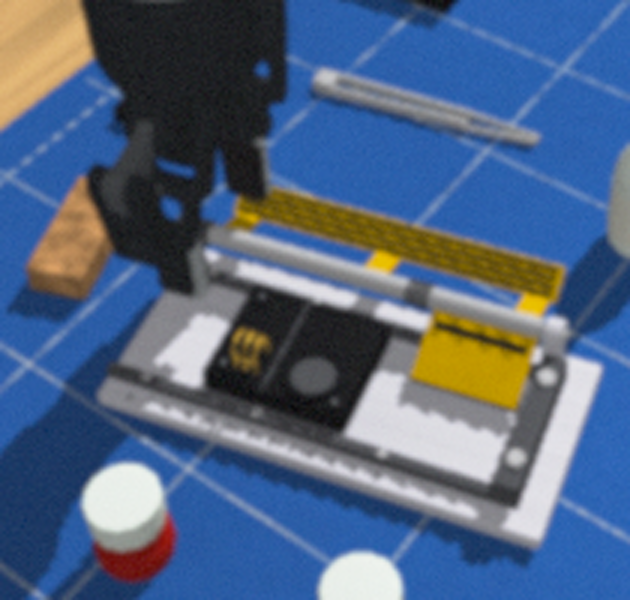

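```bash
for i in 1; do python3 -m creep '[{"dx":0,"dy":0,"dz":-0.3,"twist":0,"gripper":82},{"dx":0,"dy":0,"dz":0,"twist":0,"gripper":82}]'; done
python3 -m creep '[{"dx":0,"dy":0,"dz":-0.3,"twist":0,"gripper":82},{"dx":0,"dy":0,"dz":0,"twist":0,"gripper":82}]'
python3 -m creep '[{"dx":0,"dy":0,"dz":-0.3,"twist":0,"gripper":82},{"dx":0,"dy":0,"dz":0,"twist":0,"gripper":82}]'
```

```text
time: 6.05
tcp_pos: [0.5081, -0.0725, 0.0074]
eef_rot: [-1.315, 1.028, -1.028]
force: [0.3, 0.3, 0.5]
width: 0.0577
time: 6.22
tcp_pos: [0.508, -0.0725, 0.0043]
eef_rot: [-1.315, 1.029, -1.028]
force: [-0.3, 0.4, -0.8]
width: 0.0579
time: 6.38
tcp_pos: [0.5086, -0.0727, 0.0016]
eef_rot: [-1.314, 1.028, -1.029]
force: [-0.1, -0.2, 1.8]
width: 0.0585
```

```bash
python3 -m creep '[{"dx":0,"dy":0,"dz":-0.3,"twist":0,"gripper":82},{"dx":0,"dy":0,"dz":0,"twist":0,"gripper":82}]'
python3 -m creep '[{"dx":0,"dy":0,"dz":-0.3,"twist":0,"gripper":82},{"dx":0,"dy":0,"dz":0,"twist":0,"gripper":82}]'
python3 - <<'E'
from h import *
o=status.get_obs();print(o["time"],o["tcp_pos"],o["eef_rot"],jig(o["tcp_pos"]),o["force"])
c=cams.capture("wrist");cv2.imwrite("pics/w7.png",c["pixels"][:,:,::-1])
cv2.imwrite("pics/s7.png",cv2.resize(C["scene"]["pixels"][180:380,190:400,::-1],None,fx=3,fy=3,interpolation=cv2.INTER_CUBIC))
E
```

```text
time: 6.55
tcp_pos: [0.5088, -0.0731, -0.0012]
eef_rot: [-1.315, 1.027, -1.029]
force: [-0.9, -0.8, 3.2]
width: 0.0581
time: 6.72
tcp_pos: [0.509, -0.0737, -0.004]
eef_rot: [-1.316, 1.026, -1.029]
force: [-1.3, -3.9, 5.4]
width: 0.0578
6.8167 [ 0.50900024 -0.0736104  -0.00382084] [-1.31544078  1.02589366 -1.02949124] [-0.08    0.0345 -0.0038] [-1.31756695 -4.00094676  5.95101301]
```

View pics/w7.png

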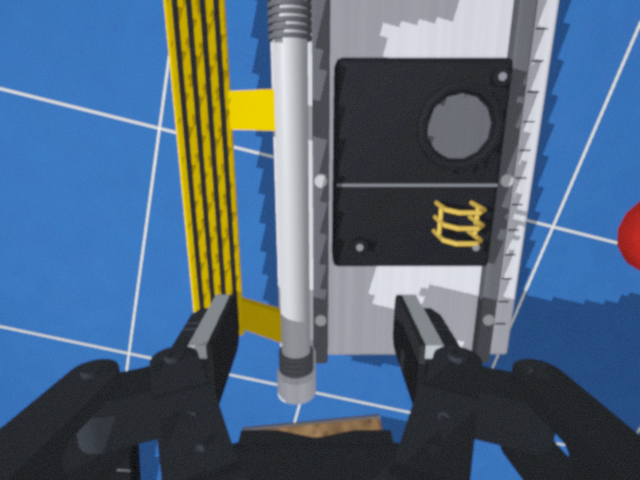

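View pics/s7.png

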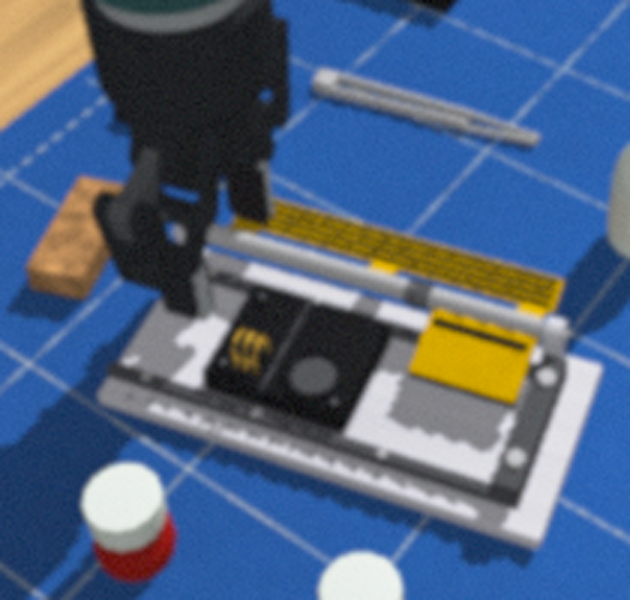

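```bash
python3 -m creep '[{"dx":0,"dy":0,"dz":-0.3,"twist":0,"gripper":82},{"dx":0,"dy":0,"dz":0,"twist":0,"gripper":82}]'
python3 -m creep '[{"dx":0,"dy":0,"dz":-0.3,"twist":0,"gripper":82},{"dx":0,"dy":0,"dz":0,"twist":0,"gripper":82}]'
python3 -m creep '[{"dx":0,"dy":0,"dz":-0.2,"twist":0,"gripper":82},{"dx":0,"dy":0,"dz":0,"twist":0,"gripper":82}]'
python3 - <<'E'
from h import *
o=status.get_obs();print(o["time"],o["tcp_pos"],o["eef_rot"],jig(o["tcp_pos"]),o["force"],o["width"])
c=cams.capture("wrist");cv2.imwrite("pics/w8.png",c["pixels"][:,:,::-1])
cv2.imwrite("pics/s8.png",cv2.resize(C["scene"]["pixels"][180:380,190:400,::-1],None,fx=3,fy=3,interpolation=cv2.INTER_CUBIC))
E
```

```text
time: 7.03
tcp_pos: [0.5093, -0.0745, -0.0066]
eef_rot: [-1.317, 1.024, -1.03]
force: [-1.2, -6.1, 7.6]
width: 0.0579
time: 7.2
tcp_pos: [0.5097, -0.0756, -0.0091]
eef_rot: [-1.318, 1.022, -1.031]
force: [-1.7, -9.6, 11.8]
width: 0.0581
time: 7.37
tcp_pos: [0.5101, -0.0762, -0.0106]
eef_rot: [-1.318, 1.021, -1.032]
force: [-2.1, -10.2, 13.8]
width: 0.0578
7.4667 [ 0.51005335 -0.07604916 -0.01047563] [-1.31819872  1.02099749 -1.03174168] [-0.0796  0.0319 -0.0105] [ -2.03153376 -10.14257737  13.33738991] 0.057915261775418954
```

View pics/w8.png

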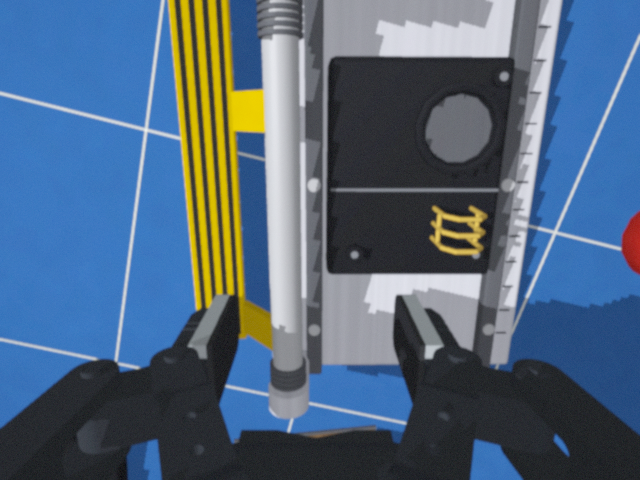

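View pics/s8.png

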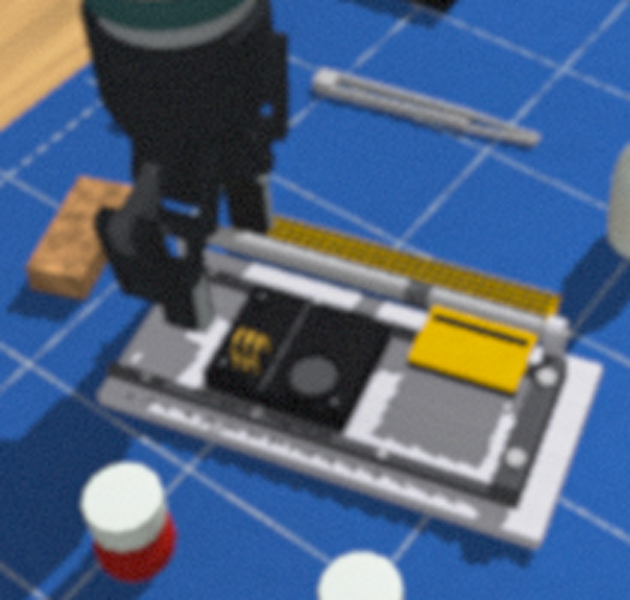

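```bash
python3 -m creep '[{"dx":0,"dy":0.1,"dz":-0.2,"twist":0,"gripper":82},{"dx":0,"dy":0,"dz":0,"twist":0,"gripper":82}]'
python3 -m creep '[{"dx":0,"dy":0,"dz":-0.2,"twist":0,"gripper":82},{"dx":0,"dy":0,"dz":0,"twist":0,"gripper":82}]'
python3 -m creep '[{"dx":0,"dy":0,"dz":-0.1,"twist":0,"gripper":82},{"dx":0,"dy":0,"dz":0,"twist":0,"gripper":82}]'
python3 - <<'E'
from h import *
o=status.get_obs();print(o["time"],o["tcp_pos"],o["eef_rot"],jig(o["tcp_pos"]),o["force"],o["width"])
print(Ro.from_rotvec(o["eef_rot"]).as_matrix())
c=cams.capture("wrist");cv2.imwrite("pics/w9.png",c["pixels"][:,:,::-1])
cv2.imwrite("pics/s9.png",cv2.resize(C["scene"]["pixels"][230:350,210:380,::-1],None,fx=4.4,fy=4.4,interpolation=cv2.INTER_CUBIC))
E
```

```text
time: 7.68
tcp_pos: [0.5108, -0.0756, -0.0121]
eef_rot: [-1.318, 1.019, -1.033]
force: [-2.9, -12.9, 16.9]
width: 0.0579
time: 7.85
tcp_pos: [0.5112, -0.0763, -0.0135]
eef_rot: [-1.319, 1.018, -1.034]
force: [-3.1, -13.8, 20.1]
width: 0.0583
time: 8.02
tcp_pos: [0.5114, -0.0766, -0.014]
eef_rot: [-1.319, 1.017, -1.034]
force: [-3.8, -14.7, 23.1]
width: 0.0577
8.1167 [ 0.51137289 -0.07656519 -0.01396464] [-1.31901265  1.01687817 -1.03409428] [-0.0784  0.0311 -0.014 ] [ -3.51928649 -14.36683958  22.39239798] 0.05796272963452789
[[ 0.24481533  0.00639854  0.96954861]
 [-0.9695194  -0.00857249  0.24486453]
 [ 0.00987822 -0.99994278  0.00410484]]
```

View pics/w9.png

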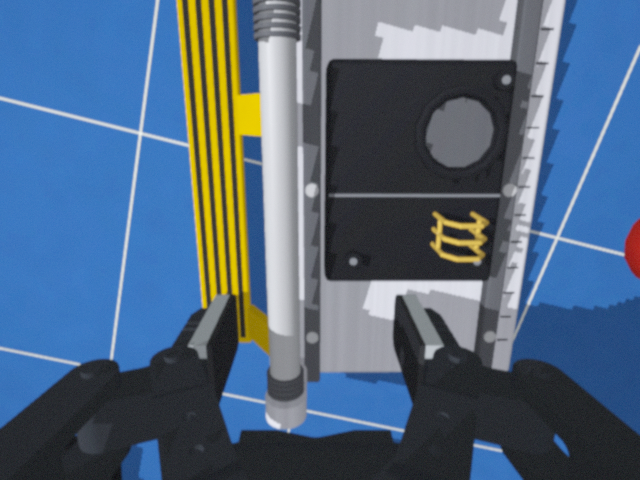

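View pics/s9.png

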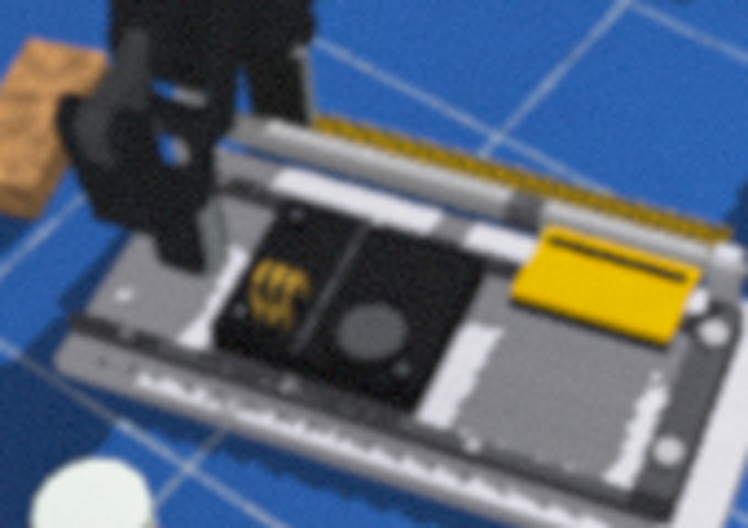

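Run:
```python
from h import *
def yplane(p,y):
    o,d=ray("scene",p);n=RJ[:,1];s=(y-n@(o[:2]-TJ))/(n@d[:2]);return jig(o+d*s)
V=lambda x,y:(210+(x+.5)/4.4-.5,230+(y+.5)/4.4-.5)
print("shut",yplane(S(470,318),.011),yplane(S(616,362),.011))
for y in (.004,.006,.009):
  print("now",yplane(V(512,300),y),yplane(V(670,343),y))
```

```text
shut [0.0267 0.011  0.011 ] [0.0764 0.011  0.0116]
now [0.0291 0.004  0.0379] [0.0784 0.004  0.0404]
now [0.0283 0.006  0.035 ] [0.0779 0.006  0.0375]
now [0.027  0.009  0.0307] [0.0771 0.009  0.0332]
```

```bash
python3 -m creep '[{"dx":0,"dy":0,"dz":0.2,"twist":0,"gripper":82},{"dx":0.1,"dy":0.025,"dz":0,"twist":0,"gripper":82},{"dx":0.2,"dy":0.05,"dz":0,"twist":0,"gripper":82},{"dx":0.2,"dy":0.05,"dz":0,"twist":0,"gripper":82},{"dx":0,"dy":0,"dz":0,"twist":0,"gripper":82}]'
python3 - <<'E'
from h import *
o=status.get_obs();print(o["time"],o["tcp_pos"],o["eef_rot"],jig(o["tcp_pos"]),o["force"],o["width"])
c=cams.capture("wrist");cv2.imwrite("pics/w10.png",c["pixels"][:,:,::-1])
cv2.imwrite("pics/s10.png",cv2.resize(C["scene"]["pixels"][230:350,210:380,::-1],None,fx=4.4,fy=4.4,interpolation=cv2.INTER_CUBIC))
E
```

```text
time: 8.68
tcp_pos: [0.5135, -0.0725, -0.0137]
eef_rot: [-1.318, 1.025, -1.029]
force: [-4.0, -7.0, 14.0]
width: 0.0577
8.7833 [ 0.51353765 -0.072533   -0.01374622] [-1.31801858  1.02438386 -1.02924993] [-0.0754  0.0345 -0.0137] [-2.9629023  -6.9461327  13.86384479] 0.057847483355968544
```

View pics/w10.png

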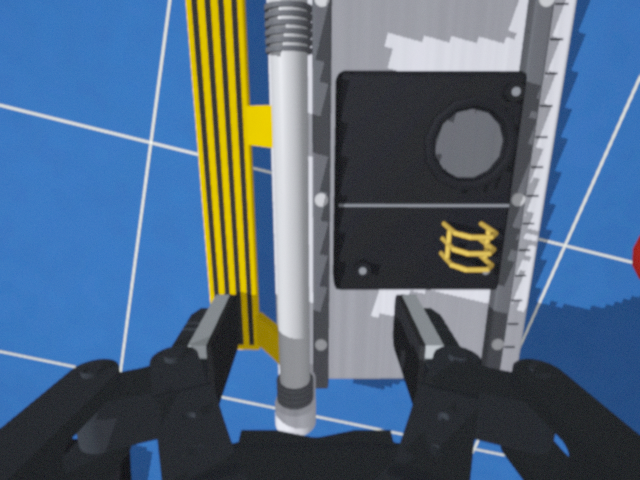

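View pics/s10.png

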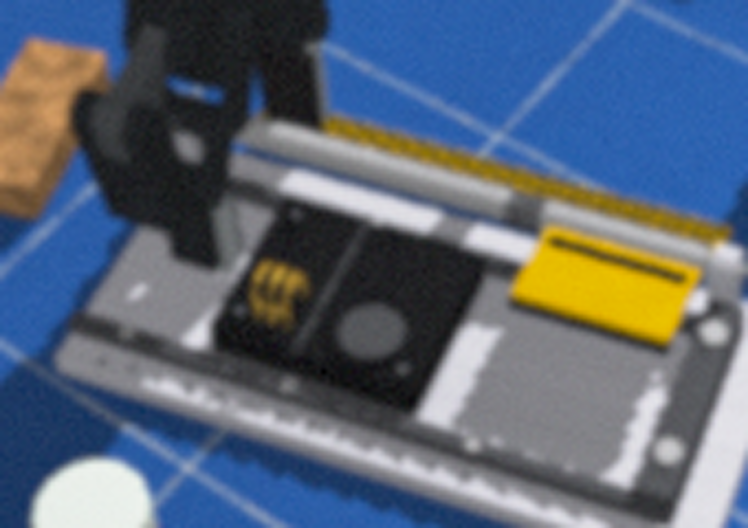

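```bash
python3 -m creep '[{"dx":0.2,"dy":0.05,"dz":0,"twist":0,"gripper":82},{"dx":0.2,"dy":0.05,"dz":0,"twist":0,"gripper":82},{"dx":0.2,"dy":0.05,"dz":0,"twist":0,"gripper":82},{"dx":0.2,"dy":0.05,"dz":0,"twist":0,"gripper":82},{"dx":0.2,"dy":0.05,"dz":0,"twist":0,"gripper":82},{"dx":0.2,"dy":0.05,"dz":0,"twist":0,"gripper":82},{"dx":0.2,"dy":0.05,"dz":0,"twist":0,"gripper":82},{"dx":0.2,"dy":0.05,"dz":0,"twist":0,"gripper":82}]'
python3 - <<'E'
from h import *
o=status.get_obs();print(o["time"],o["tcp_pos"],o["eef_rot"],jig(o["tcp_pos"]),o["force"],o["width"])
c=cams.capture("wrist");cv2.imwrite("pics/w11.png",c["pixels"][:,:,::-1])
cv2.imwrite("pics/s11.png",cv2.resize(C["scene"]["pixels"][230:350,210:380,::-1],None,fx=4.4,fy=4.4,interpolation=cv2.INTER_CUBIC))
E
```

```text
time: 9.5
tcp_pos: [0.526, -0.0659, -0.0153]
eef_rot: [-1.318, 1.033, -1.024]
force: [-5.7, -2.1, 8.4]
width: 0.0582
9.6 [ 0.52661439 -0.06580014 -0.01531364] [-1.3174116   1.03193564 -1.02412778] [-0.061   0.0378 -0.0153] [-4.27051115 -0.4751781   7.54688013] 0.05815346191186029
```

View pics/w11.png

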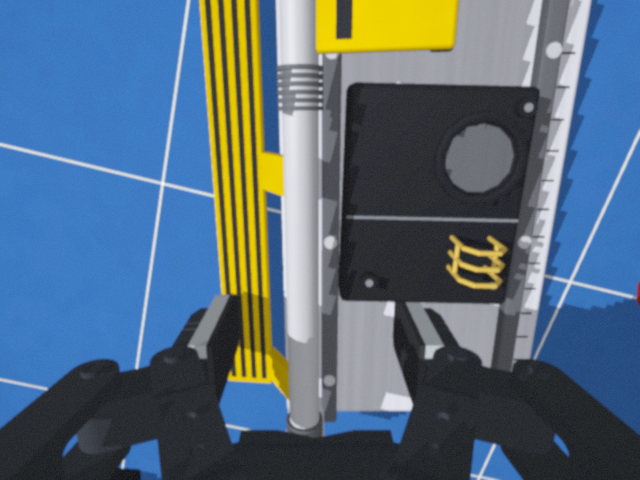

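View pics/s11.png

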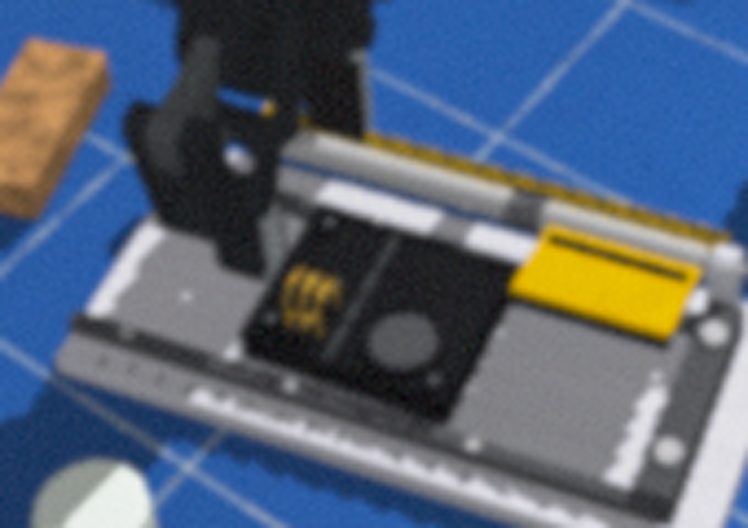

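```bash
python3 -m creep '[{"dx":0.05,"dy":-0.2,"dz":0.05,"twist":0,"gripper":82},{"dx":0.05,"dy":-0.2,"dz":0,"twist":0,"gripper":82},{"dx":0,"dy":0,"dz":0,"twist":0,"gripper":82}]'
python3 - <<'E'
from h import *
o=status.get_obs();print(o["time"],o["tcp_pos"],jig(o["tcp_pos"]),o["force"],o["width"])
c=cams.capture("wrist");cv2.imwrite("pics/w12.png",c["pixels"][:,:,::-1])
cv2.imwrite("pics/s12.png",cv2.resize(C["scene"]["pixels"][230:350,210:380,::-1],None,fx=4.4,fy=4.4,interpolation=cv2.INTER_CUBIC))
E
```

```text
time: 9.9
tcp_pos: [0.5284, -0.0688, -0.0149]
eef_rot: [-1.314, 1.033, -1.025]
force: [-1.8, 3.5, 6.6]
width: 0.058
10.0 [ 0.52842129 -0.0688379  -0.01487428] [-0.06    0.0344 -0.0149] [-1.9266186   3.24859961  6.42454535] 0.057202055472433906
```

View pics/w12.png

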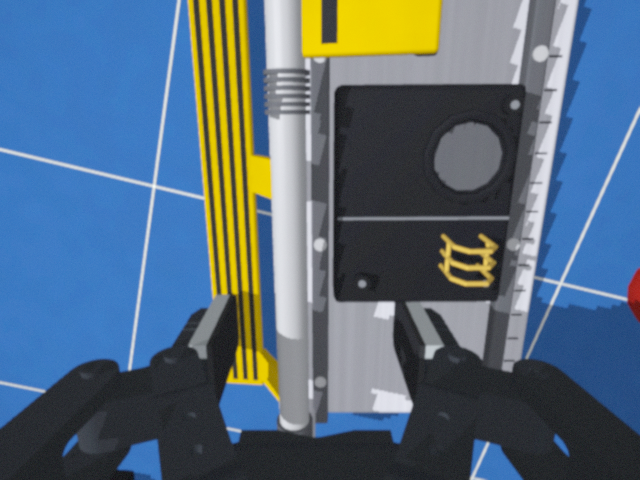

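View pics/s12.png

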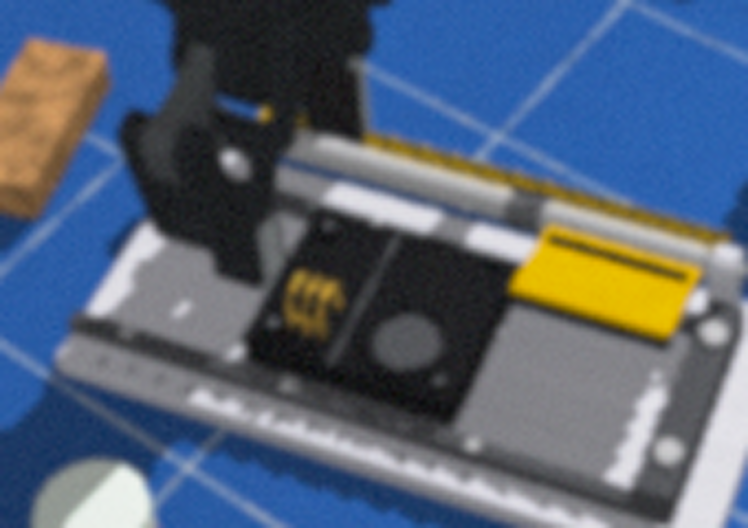

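```bash
python3 -m creep '[{"dx":0.25,"dy":0.06,"dz":0,"twist":0,"gripper":82},{"dx":0.25,"dy":0.06,"dz":0,"twist":0,"gripper":82},{"dx":0.25,"dy":0.06,"dz":0,"twist":0,"gripper":82},{"dx":0.25,"dy":0.06,"dz":0,"twist":0,"gripper":82},{"dx":0.25,"dy":0.06,"dz":0,"twist":0,"gripper":82},{"dx":0.25,"dy":0.06,"dz":0,"twist":0,"gripper":82},{"dx":0.25,"dy":0.06,"dz":0,"twist":0,"gripper":82},{"dx":0.25,"dy":0.06,"dz":0,"twist":0,"gripper":82},{"dx":0.25,"dy":0.06,"dz":0,"twist":0,"gripper":82},{"dx":0.25,"dy":0.06,"dz":0,"twist":0,"gripper":82}]'
python3 - <<'E'
from h import *
o=status.get_obs();print(o["time"],o["tcp_pos"],jig(o["tcp_pos"]),o["force"],o["width"])
c=cams.capture("wrist");cv2.imwrite("pics/w13.png",c["pixels"][:,:,::-1])
cv2.imwrite("pics/s13.png",cv2.resize(C["scene"]["pixels"][230:350,210:380,::-1],None,fx=4.4,fy=4.4,interpolation=cv2.INTER_CUBIC))
E
```

```text
time: 10.88
tcp_pos: [0.5517, -0.0635, -0.0149]
eef_rot: [-1.318, 1.033, -1.023]
force: [-5.8, -0.7, 8.5]
width: 0.0582
10.9833 [ 0.55235153 -0.06344149 -0.01486079] [-0.0355  0.0339 -0.0149] [-5.12592654  1.10836051  7.51983815] 0.058110631631599574
```

View pics/w13.png

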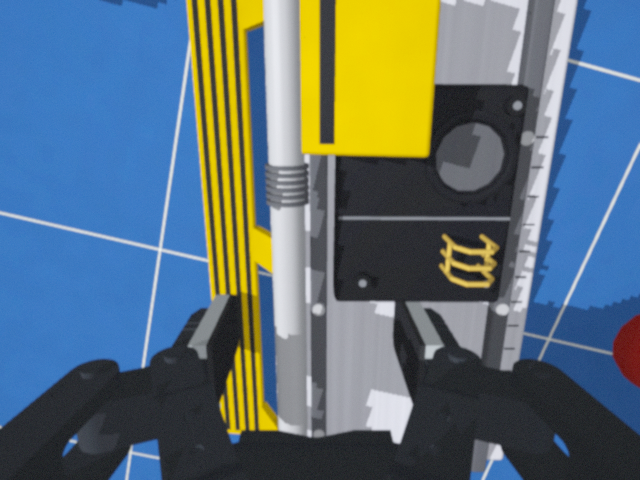

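View pics/s13.png

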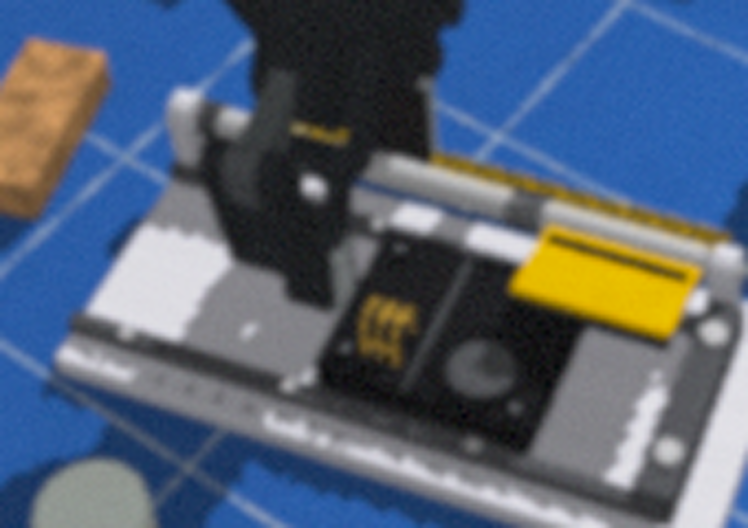

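```bash
python3 -m creep '[{"dx":0.25,"dy":0.06,"dz":0,"twist":0,"gripper":82},{"dx":0.25,"dy":0.06,"dz":0,"twist":0,"gripper":82},{"dx":0.25,"dy":0.06,"dz":0,"twist":0,"gripper":82},{"dx":0.25,"dy":0.06,"dz":0,"twist":0,"gripper":82},{"dx":0.25,"dy":0.06,"dz":0,"twist":0,"gripper":82},{"dx":0.25,"dy":0.06,"dz":0,"twist":0,"gripper":82},{"dx":0.25,"dy":0.06,"dz":0,"twist":0,"gripper":82},{"dx":0.25,"dy":0.06,"dz":0,"twist":0,"gripper":82},{"dx":0.25,"dy":0.06,"dz":0,"twist":0,"gripper":82},{"dx":0.25,"dy":0.06,"dz":0,"twist":0,"gripper":82},{"dx":0.25,"dy":0.06,"dz":0,"twist":0,"gripper":82}]'
python3 - <<'E'
from h import *
o=status.get_obs();print(o["time"],o["tcp_pos"],jig(o["tcp_pos"]),o["force"],o["width"])
c=cams.capture("wrist");cv2.imwrite("pics/w14.png",c["pixels"][:,:,::-1])
cv2.imwrite("pics/s14.png",cv2.resize(C["scene"]["pixels"][230:350,210:380,::-1],None,fx=4.4,fy=4.4,interpolation=cv2.INTER_CUBIC))
E
```

```text
time: 11.95
tcp_pos: [0.5791, -0.057, -0.0149]
eef_rot: [-1.318, 1.033, -1.023]
force: [-6.0, -0.5, 8.5]
width: 0.0578
12.05 [ 0.57987629 -0.05690219 -0.01480277] [-0.0072  0.0335 -0.0148] [-4.94572777  0.08705326  7.17802656] 0.05832115238474567
```

View pics/w14.png

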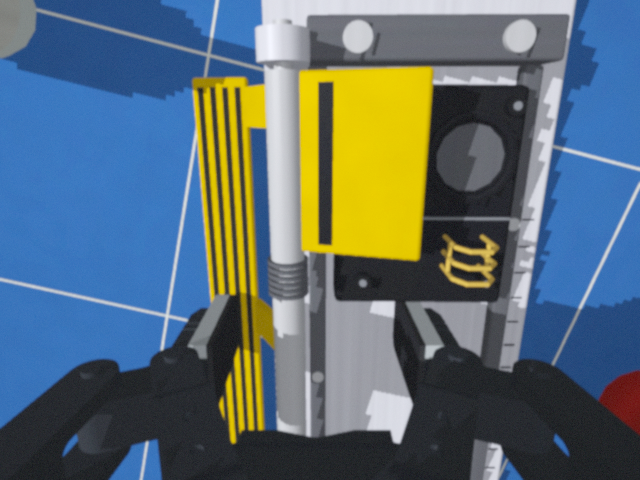

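View pics/s14.png

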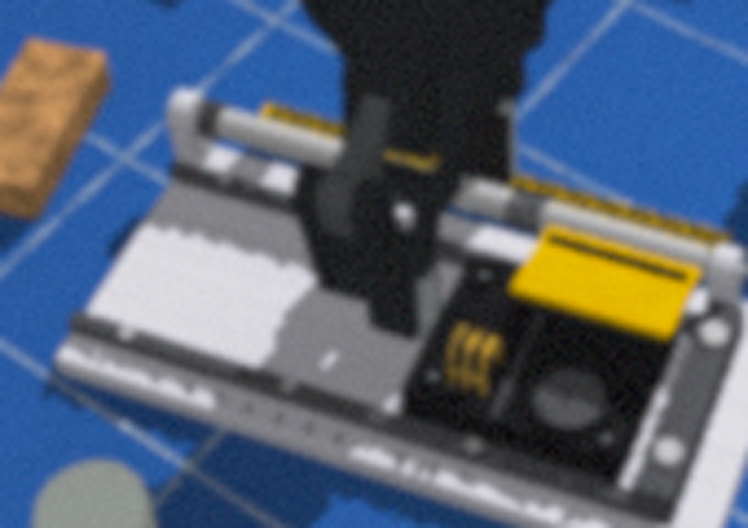

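```bash
python3 -m creep '[{"dx":0.1,"dy":0.025,"dz":0,"twist":0,"gripper":82},{"dx":0.1,"dy":0.025,"dz":0,"twist":0,"gripper":82},{"dx":0.1,"dy":0.025,"dz":0,"twist":0,"gripper":82},{"dx":0.1,"dy":0.025,"dz":0,"twist":0,"gripper":82}]'
python3 -m creep '[{"dx":0.1,"dy":0.025,"dz":0,"twist":0,"gripper":82},{"dx":0.1,"dy":0.025,"dz":0,"twist":0,"gripper":82}]'
python3 -m creep '[{"dx":0.1,"dy":0.025,"dz":0,"twist":0,"gripper":82},{"dx":0.1,"dy":0.025,"dz":0,"twist":0,"gripper":82}]'
python3 - <<'E'
from h import *
o=status.get_obs();print(o["time"],o["tcp_pos"],jig(o["tcp_pos"]),o["force"],o["width"])
c=cams.capture("wrist");cv2.imwrite("pics/w15.png",c["pixels"][:,:,::-1])
E
```

```text
time: 12.43
tcp_pos: [0.5832, -0.0561, -0.0148]
eef_rot: [-1.318, 1.033, -1.023]
force: [-6.4, -1.6, 8.6]
width: 0.0582
time: 12.6
tcp_pos: [0.5851, -0.0556, -0.0148]
eef_rot: [-1.318, 1.033, -1.023]
force: [-5.8, -1.3, 8.2]
width: 0.058
time: 12.77
tcp_pos: [0.5852, -0.0556, -0.0149]
eef_rot: [-1.322, 1.036, -1.021]
force: [-11.2, -2.8, 12.9]
width: 0.0576
12.8667 [ 0.58520162 -0.05555799 -0.01485738] [-0.0017  0.0336 -0.0149] [-8.83872259 -2.54617368 11.30753929] 0.057726847878554644
```

View pics/w15.png

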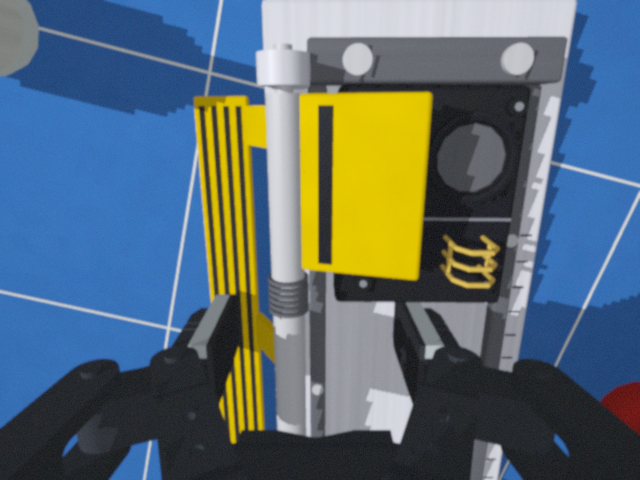

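```bash
python3 -m creep '[{"dx":0.1,"dy":0.025,"dz":0,"twist":0,"gripper":82},{"dx":0.1,"dy":0.025,"dz":0,"twist":0,"gripper":82},{"dx":0,"dy":0,"dz":0,"twist":0,"gripper":82}]'
python3 -m creep '[{"dx":-0.2,"dy":-0.05,"dz":0,"twist":0,"gripper":82},{"dx":-0.2,"dy":-0.05,"dz":0,"twist":0,"gripper":82},{"dx":-0.2,"dy":-0.05,"dz":0,"twist":0,"gripper":82},{"dx":-0.2,"dy":-0.05,"dz":0,"twist":0,"gripper":82},{"dx":0,"dy":0,"dz":0,"twist":0,"gripper":82}]'
python3 - <<'E'
from h import *
o=status.get_obs();print(o["time"],o["tcp_pos"],jig(o["tcp_pos"]),o["force"],o["width"])
c=cams.capture("wrist");cv2.imwrite("pics/w16.png",c["pixels"][:,:,::-1])
cv2.imwrite("pics/s16.png",cv2.resize(C["scene"]["pixels"][230:350,210:380,::-1],None,fx=4.4,fy=4.4,interpolation=cv2.INTER_CUBIC))
E
```

```text
time: 13.17
tcp_pos: [0.5852, -0.0555, -0.0149]
eef_rot: [-1.325, 1.038, -1.019]
force: [-13.4, -4.7, 14.9]
width: 0.0577
time: 13.58
tcp_pos: [0.5849, -0.0557, -0.0142]
eef_rot: [-1.311, 1.03, -1.028]
force: [-0.5, 2.8, 7.0]
width: 0.0579
13.6833 [ 0.58489616 -0.05571536 -0.01417099] [-0.002   0.0335 -0.0142] [-0.38487742  2.99464723  6.14979461] 0.05800802344734626
```

View pics/w16.png

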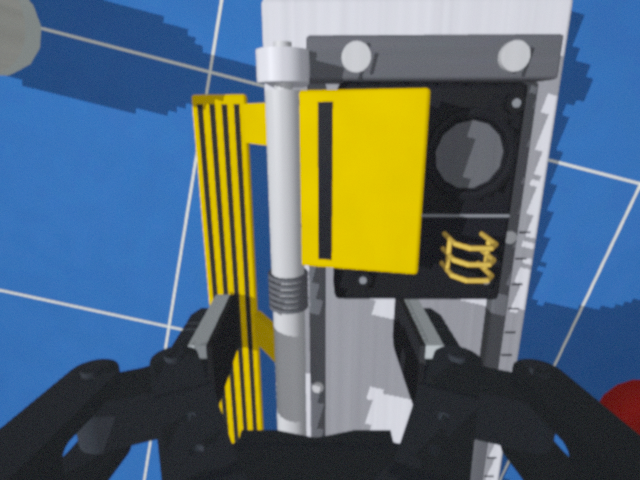

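View pics/s16.png

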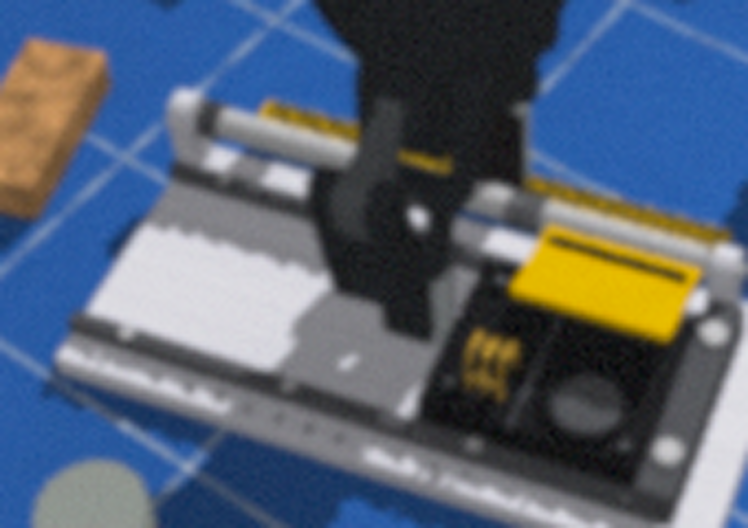

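```bash
python3 -m creep '[{"dx":-0.2,"dy":-0.05,"dz":0,"twist":0,"gripper":82},{"dx":-0.2,"dy":-0.05,"dz":0,"twist":0,"gripper":82},{"dx":-0.2,"dy":-0.05,"dz":0,"twist":0,"gripper":82},{"dx":0,"dy":0,"dz":0,"twist":0,"gripper":82}]'
python3 - <<'E'
from h import *
o=status.get_obs();print(o["time"],o["tcp_pos"],jig(o["tcp_pos"]),o["force"],o["width"])
c=cams.capture("wrist");cv2.imwrite("pics/w17.png",c["pixels"][:,:,::-1])
E
```

```text
time: 14.07
tcp_pos: [0.5818, -0.0577, -0.0133]
eef_rot: [-1.308, 1.026, -1.032]
force: [2.8, 2.8, 7.4]
width: 0.0579
14.1667 [ 0.58178029 -0.05773008 -0.01332324] [-0.0056  0.0323 -0.0133] [3.44072221 2.73024039 7.68722158] 0.05782138862085909
```

View pics/w17.png

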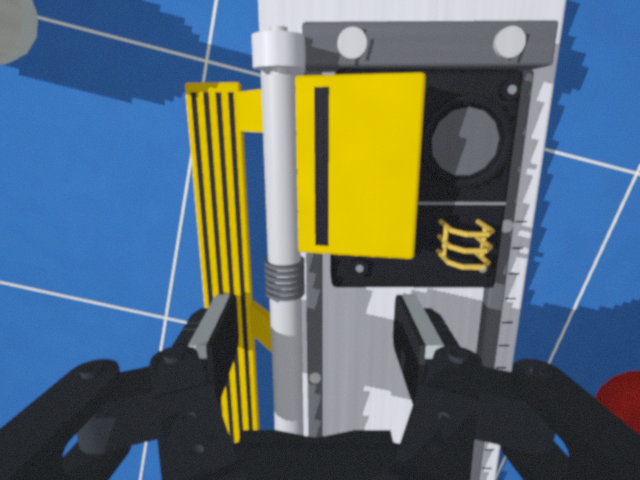

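```bash
python3 -m creep '[{"dx":-0.1,"dy":0,"dz":0.2,"twist":0,"gripper":82},{"dx":-0.1,"dy":0,"dz":0.2,"twist":0,"gripper":82},{"dx":0,"dy":0,"dz":0.2,"twist":0,"gripper":82},{"dx":0,"dy":0,"dz":0.2,"twist":0,"gripper":82},{"dx":0,"dy":0,"dz":0.2,"twist":0,"gripper":82},{"dx":0,"dy":0,"dz":0.3,"twist":0,"gripper":82},{"dx":0,"dy":0,"dz":0.3,"twist":0,"gripper":82},{"dx":0,"dy":0,"dz":0.5,"twist":0,"gripper":82},{"dx":0,"dy":0,"dz":0.5,"twist":0,"gripper":82},{"dx":0,"dy":0,"dz":1,"twist":0,"gripper":82},{"dx":0,"dy":0,"dz":1.5,"twist":0,"gripper":82},{"dx":0,"dy":0,"dz":2,"twist":0,"gripper":82},{"dx":0,"dy":0,"dz":2,"twist":0,"gripper":82},{"dx":0,"dy":0,"dz":2,"twist":0,"gripper":82},{"dx":0,"dy":0,"dz":2,"twist":0,"gripper":82},{"dx":0,"dy":0,"dz":0,"twist":0,"gripper":82},{"dx":0,"dy":0,"dz":0,"twist":0,"gripper":82}]'
python3 - <<'E'
from h import *
o=status.get_obs();print(o["time"],o["tcp_pos"],o["eef_rot"],jig(o["tcp_pos"]),o["force"],o["width"])
c=cams.capture("wrist");cv2.imwrite("pics/w18.png",c["pixels"][:,:,::-1])
cv2.imwrite("pics/s18.png",C["scene"]["pixels"][:,:,::-1])
cv2.imwrite("pics/s18z.png",cv2.resize(C["scene"]["pixels"][230:350,210:400,::-1],None,fx=4.2,fy=4.2,interpolation=cv2.INTER_CUBIC))
E
```

```text
time: 15.63
tcp_pos: [0.5777, -0.059, 0.118]
eef_rot: [-1.313, 1.025, -1.031]
force: [-0.1, -0.3, -0.5]
width: 0.0575
15.7333 [ 0.5760615  -0.05858506  0.11574112] [-1.31518705  1.02911699 -1.02735166] [-0.0113  0.0328  0.1157] [-0.01592516 -0.09221821 -0.25683552] 0.05787013099859704
```

View pics/w18.png

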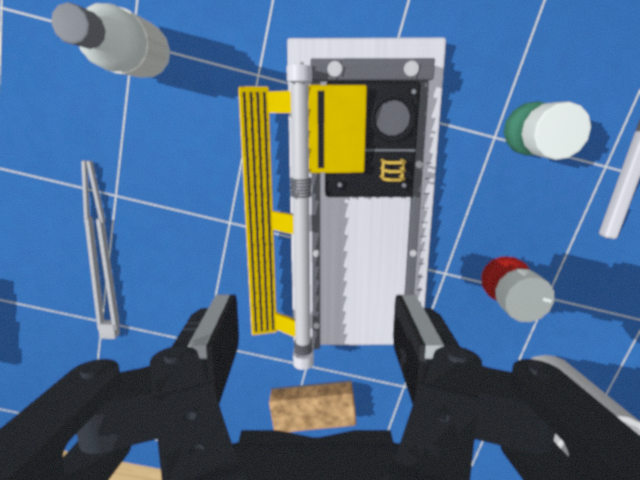

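View pics/s18z.png

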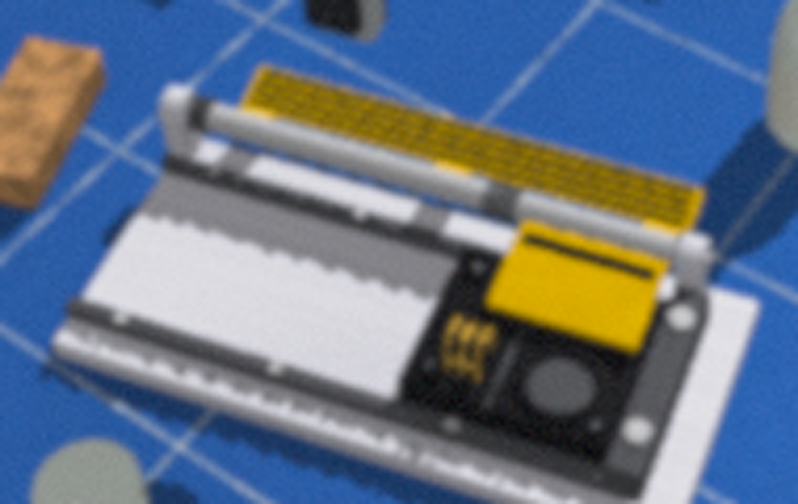

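View pics/s18.png

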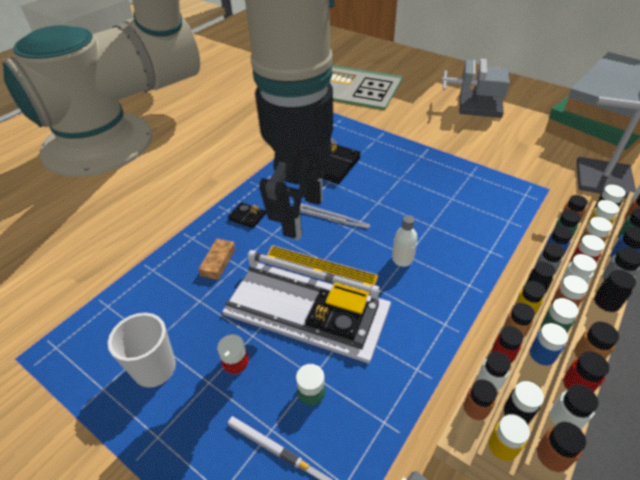

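Run:
```python
from h import *
im=cv2.imread("pics/w18.png")[25:215,280:455];cv2.imwrite("pics/w18z.png",cv2.resize(im,None,fx=3.1,fy=3.1,interpolation=cv2.INTER_CUBIC))
pos=np.array([.57606,-.05859,.11574]);rot=np.array([-1.31518705,1.02911699,-1.02735166])
for n,p,z in (("hull rear L",(327,196),.024),("rear R",(414,196),.024),("front R",(421,82),.024),("bed far",(366,38),.01),("bed rear",(366,345),.01)):
    print(n,jig(wplane(pos,rot,p,z)))
```

```text
hull rear L [0.0108 0.0256 0.024 ]
rear R [ 0.0107 -0.0296  0.024 ]
front R [ 0.0786 -0.0292  0.024 ]
bed far [0.1044 0.0023 0.01  ]
bed rear [-0.1051 -0.0047  0.01  ]
```

View pics/w18z.png

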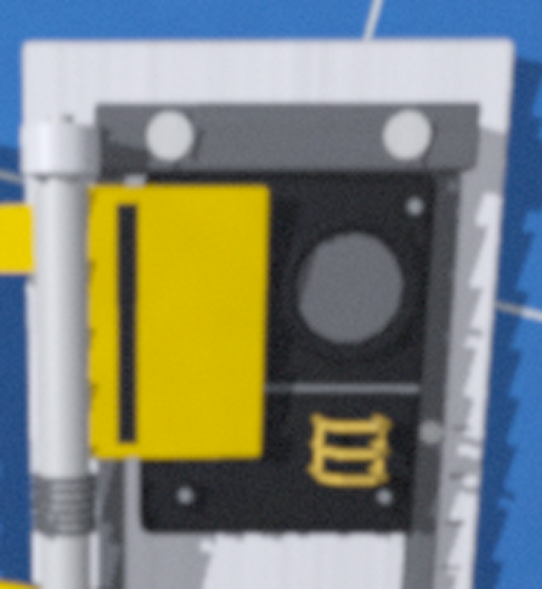

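The hull's rear face is at jig x +10.7 mm (home is +10) and square. The front shows no gap to the stop, and the flap is resting on the hull. The robot is clear of everything, so I'll hand the job in.

```bash
python3 -c "
from bench import sign_off;print(sign_off())"
```

```text
the job is handed in; nothing more can be done
None
```

The hull is home against the end stop with the flap sprung down on it, and I've handed the job in at about 16 s of the 40 s.

**What I did:** I pressed the thumb rail with the left fingertip until the flap was well open. With it held there, the right fingertip pushed the hull about 70 mm under the flap. At the stop the travel ended and the push-direction force roughly doubled, from about 6 N to 13 N. I then drew the pushing finger back clear of the hull, let the flap down gently and lifted away.

**Last checks:**
- **Hull position:** the rear face is at jig x +10.7 mm (home is +10) and square, with no gap at the stop in the wrist picture.
- **Flap and surroundings:** the flap lies on the hull. The jars, glue, tweezers, knife, cup and sander look where they were.
- **Forces:** the robot touches nothing (under 0.5 N). The highest wrist force I read was about 27 N.

**What disagreed:**
- **Fingertip position:** both the pictures and the rail contact put the fingertips about 28 mm behind the reported TCP, not 11 mm ahead. I worked from the pictures and the contact.
- **Scene camera:** it differed from the top camera by about 4 mm, and heights triangulated from the two came out 3 to 9 mm low. I used wrist-camera views instead, which matched the jig's given sizes to 1–2 mm.
- **Flap opening:** it briefly went to about 0.65–0.7 rad with 22 N on the rail, over the 20 N expected and near its stop, so I eased it back before pushing. I did not measure the angle again after that. In the pictures it stayed open and clear of the hull all the way in.

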